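# Tighten a display-ledge bolt with a click wrench

## Task

Pick up the click wrench, fit its square socket fully onto the square bolt head on the sloping shop ledge with the handle pointing down the slope, and tighten the bolt clockwise until it is home and the wrench handle clicks over; stop at the click, so that the brass insert under the bolt does not spin in the wood. Then let go and leave the wrench sitting on the bolt, and do not disturb the downlight, the water bottle or the screwdriver.

Things in the scene. Friction and masses are not known exactly. Their poses are not given: they have to be found in the camera images.
- wrench_grip (a point): Grip point: centre, half-way up, of the blue rectangular handle of a click wrench (210 mm long overall, 0.4 kg) lying socket mouth down. Handle 116 x 24 mm, 22 mm thick (25 to 47 mm above the surface), black butt foot at its end. x: along the handle to the socket, y: across it (pinch this way), z: up. The socket's centre line is 110 mm along +x; the mouth plane is 36 mm below.
- wrench_socket (a point): Centre of the socket mouth: a steel block 44 mm square, 44 mm high, with a square hole 33 mm wide and 30 mm deep opening downward. x points away from the handle, y to the left of x, z out of the top of the head; the hole's sides are parallel to x and y.
- wrench_pivot (a point): Break-over pivot (brass pin on top of the head) between head and handle, on the socket's centre line, 49 mm above its mouth. The handle stays straight until pushed clockwise (from above) with about 1.1 N m (about 10 N at the grip point, with the bolt stopped); then the force clearly drops, almost to nothing, the handle swings 0.22 rad clockwise to a hard stop and stays there: that is the click.
- wrench_butt (a point): Centre line of the handle at its butt end, 180 mm from the socket's centre line, 36 mm above the socket mouth plane; axes as the handle's. While the handle is straight it lies at y = 0 in the head's axes; after the click it lies 39 mm to the head's left (+y).
- bolt_head (a point): Centre of the top of the square steel bolt head. The head is 30 mm square, its top 5 mm a lead-in step 26 mm square; 32 mm of square in all. A fully fitted socket has its mouth 30 mm below this point. z: the bolt's axis out of the ledge, 35 degrees from vertical (leaning to the robot's side); x and y: along the head's sides, x the one nearest to up the slope.
- bolt_foot (a point): Point on the bolt's axis at the underside of its square head, 32 mm below the top; axes as bolt_head. The bolt turns clockwise, seen from outside, with about 0.5 N m of thread friction, for 0.6 to 1.2 rad from where it starts, then stops dead: home. With the wrench's x along the bolt's x the handle points down the slope and has free room to turn.
- insert_mark (a point): Centre of the top of the round brass insert, 54 mm wide, 4 mm thick, pressed in the ledge under the bolt, with a red mark at its +x side; z is the bolt's axis, x up the slope. It holds up to about 2.4 N m and spins loose above that. Its top lies 38 mm below the top of the bolt head.
- ledge_top (a point): Point on the sloping face of the wooden display ledge on the bolt's axis, 150 mm above the work surface; axes of the ledge's base: z up, x away from the front. The face is 216 mm up the slope, 170 mm wide, rises 35 degrees towards x. The ledge is fixed.
- downlight_center (a point): Bystander: centre of a white round LED downlight, 120 mm wide, 30 mm high, lying on the surface.
- bottle_center (a point): Bystander: centre of a clear water bottle standing upright, 64 mm wide, 190 mm high.
- screwdriver: Bystander: a screwdriver with a green handle, 190 mm long, lying on the surface; origin under its middle, x along it towards the tip.
Mind the look-alikes: they are no part of the job. Leave any purple look-alike of the part that bears wrench_grip alone.

How it is judged:
On the way, in this order (a step that is already met when the one before it is completed fails the run):
1. the wrench's socket is fully on the bolt head (z of wrench_socket in the frame of bolt_head below -0.023 m and distance between wrench_socket and bolt_head below 0.036 m and angle between the z axis of wrench_socket and the z axis of bolt_head, either way round below 0.25 rad), for 0.2 s.
2. the bolt is home and the wrench's handle has clicked over, with the socket on the bolt (all of step 1 and angle between the x axis of bolt_head and the x axis of insert_mark, either way round above 0.87 rad and y of wrench_butt in the frame of wrench_socket above 0.028 m), for 0.1 s.
At the end, for the whole second after the job is handed in: Wrench at rest on the bolt, socket at least 23 mm down over the head (30 is full), within 0.25 rad of its axis, handle down the slope; bolt home (within 0.08 rad of its stop); handle clicked over (butt at least 28 mm left of the head line); insert turned less than 0.1 rad (all of step 2 and x of wrench_butt in the frame of bolt_head below -0.1 m and linear speed of wrench below 0.02 m/s and angle between the x axis of insert_mark and the y axis of ledge_top, either way round above 1.47 rad); the robot touches nothing.
It fails at once if the handle clicks over while the socket is off the bolt or before the bolt is home (y of wrench_butt in the frame of wrench_socket above 0.02 m and not (z of wrench_socket in the frame of bolt_head below -0.023 m and distance between wrench_socket and bolt_head below 0.036 m and angle between the z axis of wrench_socket and the z axis of bolt_head, either way round below 0.25 rad and angle between the x axis of bolt_head and the x axis of insert_mark, either way round above 0.87 rad)).
It fails at once if the brass insert is spun in the wood (over 0.1 rad) (angle between the x axis of insert_mark and the y axis of ledge_top, either way round below 1.47 rad).
It fails at once if a bystander (downlight, bottle, screwdriver) is moved more than 25 mm (distance of any of downlight_center, bottle_center, screwdriver from where it was at the start of the episode above 0.025 m).
It also fails if it takes over 67 s, if anything falls off the work surface, if the arm or the gripper's body presses on something with over 40 N, if the wrist force passes 120 N, or if a joint passes its speed limit or range.

## Robot

A 6-joint arm with a two-finger parallel gripper is mounted at the origin on the work surface. World frame = base frame: x ahead of the robot, y to its left, z up, the work surface at z = 0. Lengths are in m, angles in rad, forces in N, time in s.
With the tool pointing down it reaches from about 0.3 to 0.775 m from the base axis. Payload 14.6 kg.
Tool frame: the origin (TCP) lies on the centre line of the jaws, within the pads' length; the fingertips stand 8 mm ahead of it and the grasp point (between the pads) lies 11 mm behind it (tip_extent is the distance from the TCP to the fingertips, in m); z points along the fingers, y is the direction in which the jaws open and shut (so a half turn about z gives the same grasp; the last joint's range is limited). The gripper opens to 85 mm and grips with 20 to 120 N. Pads are 22 mm wide; open, the fingers measure 114 mm over their backs; the gripper's body (76 mm by 85 mm) begins 54 mm behind the grasp point. The pads swing forward as they close: fully open they stand 13 mm farther back than shut.
Start: joints at [-1.327, 0.3, 1.521, -0, 1.321, -0.067], TCP at [0.168, -0.524, 0.239] pointing down, gripper open.
Joint ranges: [-3.03, 3.03], [-0.79, 2.21], [0.23, 2.52], [-1.04, 4.18], [0, 3.07], [-2.55, 2.55]. Speed limits (rad/s): [2.22, 2.22, 2.57, 3.14, 3.14, 3.14].

## Interface

Orientations are given as [roll, pitch, yaw] about the fixed x, y, z axes, in that order (R = Rz(yaw) Ry(pitch) Rx(roll)).
In Python, from bench import get_obs, camera, close_job, tip_extent gives the robot as it stands. The module is installed in compiled form; this text tells all that it offers.
- The arm moves only by the tool play_rows, never from a script. Its argument "rows" is a list of rows, each a list of 3 entries, a list of its own where there are three numbers: the shift along the tool's x, y, z in mm, then the turn about the tool's z in rad, then the opening, from 0 (shut) to 1 (fully open). A call has 1 to 10 rows; each row shifts and turns the commanded pose from where the row before left it, along the tool's axes as they then stand; what a row does not reach is not made up. A row lasts 1/10 s, in which the tool goes at most 50 mm and 8.59 degrees, less where a joint would pass 70% of its speed; a pose out of reach is approached as far as the arm can. A call is refused whole if a number of a shift passes 50 or a number of a turn 0.15, either way. A call with a gripper value outside its range is refused whole. The fingers move at their own pace and stop on an object; "force" is the grip in N (left out, the last holds). Time passes only in rows, so rows that do not move let the fingers close. It gives the time, the measured TCP pose, the force and the opening at its end, in the units of the state.
- get_obs(): the state, without advancing time (a new reading comes with each control period).
- camera(name): name is "side" or "top"; returns a dict with "pixels" (384x512x3 uint8, red, green, blue), "z_map" (384x512 float32, m along the optical axis (not along the pixel's ray), 0 where there is no reading), "camera_matrix" (3x3 intrinsics, pixels), "xyz" and "rotation" of the camera in the world. Camera axes: x right, y up, looking along -z (the intrinsics and any distortion apply to the point x, -y, -z); pixel columns grow to the right and rows downward; lengths in m; the calibration is good to about 2 mm. A picture is of the moment at which its call begins.
- close_job(): hands the job in, once; it reports no verdict.
The state is a dict: "t": time; "joint_pos": joint angles; "qvel": joint speeds; "joint_efforts": joint torques, N m; "position": TCP position; "orientation": TCP orientation; "force": force on the tool from outside, world axes, zero at the start; "moment": the same for the moment, N m; "opening": finger opening in m.
Only numpy, scipy, OpenCV 4.12 (cv2) and the standard library are available. Lean on these libraries where they do the work, as an engineer would, in place of code of your own. Each camera call takes 0.05 s, during which the arm holds its last target.

## Working session

There is one attempt and no reset: what is moved stays moved. The work goes in short steps, Python scripts to look and compute and a tool call to move; the robot and the scene stay as the last step left them, time stands still between calls to the robot, and variables do not carry over. Pictures are saved under pics/ and viewed, and the job is handed in when it is done.

Besides the shell and the picture viewer there is one more tool, called after "Emit:" as name(argument=value, ...), one argument or row to a line, values as JSON. play_rows: Moves the arm, as the interface text tells. Its arguments: {"type":"object","properties":{"rows":{"type":"array","items":{"type":"array"}},"force":{"type":"number"}},"required":["rows"]}

```bash
mkdir -p pics; cat > h.py <<'E'
import numpy as np, cv2
from scipy.spatial.transform import Rotation as R
from bench import get_obs, camera, close_job, tip_extent
def proj(c,P):
    P=np.atleast_2d(P); Rm=np.array(c['rotation'])
    if Rm.shape!=(3,3): Rm=R.from_euler('xyz',Rm).as_matrix()
    q=(P-np.array(c['xyz']))@Rm; K=np.array(c['camera_matrix'])
    return np.c_[K[0,2]+K[0,0]*q[:,0]/-q[:,2],K[1,2]+K[1,1]*-q[:,1]/-q[:,2]]
def cloud(c):
    Rm=np.array(c['rotation'])
    if Rm.shape!=(3,3): Rm=R.from_euler('xyz',Rm).as_matrix()
    K=np.array(c['camera_matrix']);z=c['z_map']
    v,u=np.mgrid[:z.shape[0],:z.shape[1]]
    q=np.stack([(u-K[0,2])/K[0,0]*z,-(v-K[1,2])/K[1,1]*z,-z],-1)
    W=q@Rm.T+np.array(c['xyz']); W[z==0]=np.nan
    return W
E
python3 - <<'E'
from h import *
print(get_obs(),tip_extent)
for n in('side','top'):
    c=camera(n); cv2.imwrite(f'pics/{n}0.png',cv2.resize(c['pixels'][...,::-1],(800,600)))
    print(n,{k:v for k,v in c.items() if k not in('pixels','z_map')},(c['z_map']==0).mean())
    np.save(f'{n}0.npy',c,allow_pickle=True)
E
```

```text
{'t': 0.0, 'joint_pos': array([-1.32657536e+00,  3.00502271e-01,  1.52159818e+00, -2.08620053e-06,
        1.32068829e+00, -6.66158345e-02]), 'qvel': array([-8.26765106e-05,  3.35206837e-04,  1.34351541e-03,  5.31977388e-04,
       -6.26401486e-04, -7.27067663e-04]), 'joint_efforts': array([ 3.98787952e-04, -5.43499768e+01, -3.61798811e+01, -3.79043672e-05,
        3.98225267e-03,  4.62631874e-05]), 'position': array([ 0.16815386, -0.52342548,  0.23869697]), 'orientation': array([-3.14039909e+00, -7.76031504e-05,  3.10837275e-01]), 'force': array([-0.56504254, -0.65542529, -0.57521734]), 'moment': array([-0.02196828,  0.00742436, -0.03569918]), 'opening': 0.08542636434673948} 0.008
side {'camera_matrix': array([[412.0184235 ,   0.        , 251.77183727],
       [  0.        , 412.0184235 , 201.15597417],
       [  0.        ,   0.        ,   1.        ]]), 'xyz': array([0.20223736, 0.60341696, 0.91884921]), 'rotation': array([ 0.74514326,  0.0056672 , -2.73070128])} 0.003962198893229167
top {'camera_matrix': array([[486.82195026,   0.        , 266.25584072],
       [  0.        , 486.82195026, 192.69865361],
       [  0.        ,   0.        ,   1.        ]]), 'xyz': array([ 0.36839838, -0.06559186,  1.43569166]), 'rotation': array([ 0.10605926,  0.01710095, -1.59600214])} 0.00421142578125
```

View pics/side0.png

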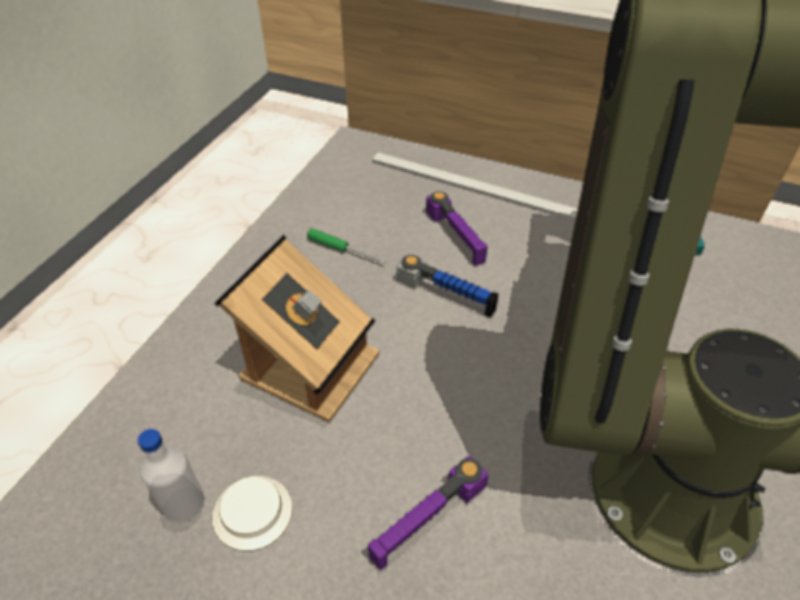

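View pics/top0.png

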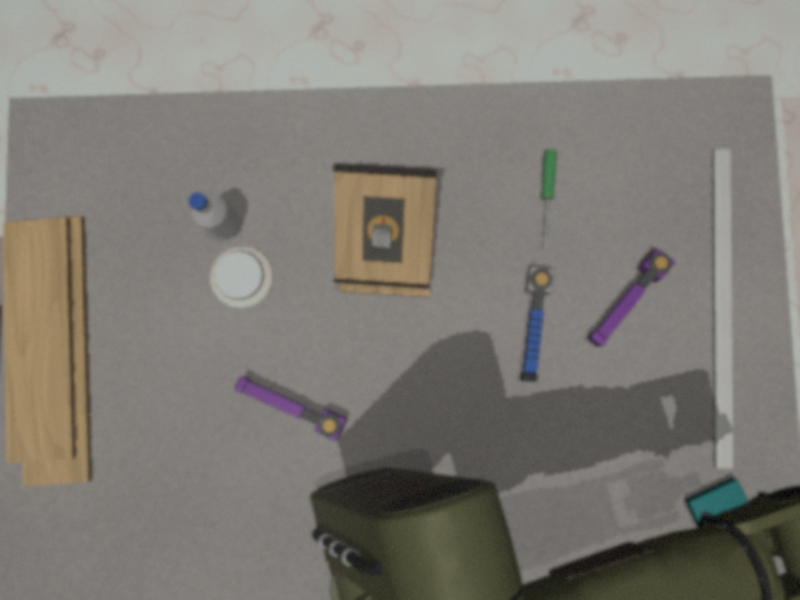

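```bash
python3 - <<'E'
from h import *
for n,(x0,x1,y0,y1) in (('side',(120,340,120,280)),('top',(200,440,90,260))):
    c=np.load(f'{n}0.npy',allow_pickle=True).item()
    W=cloud(c); px=c['pixels'].astype(int)
    hsv=cv2.cvtColor(c['pixels'],cv2.COLOR_RGB2HSV)
    m=(hsv[...,0]>100)&(hsv[...,0]<128)&(hsv[...,1]>120)&(hsv[...,2]>60)
    k,l,s,ce=cv2.connectedComponentsWithStats(m.astype(np.uint8))
    for i in range(1,k):
        if s[i,4]>20:
            P=W[l==i]; P=P[~np.isnan(P).any(1)]
            print(n,'blue',ce[i],s[i],np.median(P,0),P.min(0),P.max(0))
    crop=c['pixels'][y0:y1,x0:x1,::-1]
    f=min(800/(x1-x0),600/(y1-y0))
    cv2.imwrite(f'pics/{n}0c.png',cv2.resize(crop,None,fx=f,fy=f,interpolation=cv2.INTER_CUBIC)); print(f)
    if n=='top':
        for (u,v) in [(360,290),(400,290),(360,190),(420,190),(385,262),(384,150)]:
            uu,vv=int(u*.64),int(v*.64);print(u,v,W[vv,uu])
E
```

```text
side blue [295.27017544 183.24912281] [277 174  37  20 285] [ 0.43697363 -0.2524671   0.04566363] [ 0.38176351 -0.27514319  0.03100902] [ 0.49950017 -0.23638159  0.05153531]
side blue [ 95.51298701 281.40909091] [ 89 275  14  14 154] [0.679176   0.31897495 0.18924074] [0.6684682  0.30480034 0.17528396] [0.69612125 0.33171824 0.19434533]
3.6363636363636362
top blue [126.         128.29850746] [122 124   9   9  67] [0.68157144 0.31635063 0.18965177] [0.67069121 0.30529028 0.1834539 ] [0.69393544 0.3272896  0.19662666]
top blue [340.82945736 218.62403101] [336 198  11  41 258] [ 0.43595243 -0.25594929  0.04613692] [ 0.38208527 -0.27369615  0.03909345] [ 0.49634387 -0.24004513  0.05333685]
3.3333333333333335
360 290 [0.54517288 0.06050459 0.02081832]
400 290 [ 0.54367465 -0.01556852  0.01609119]
360 190 [0.6930877  0.04259912 0.18891445]
420 190 [ 0.68946672 -0.05695765  0.19152006]
385 262 [0.58199203 0.0072666  0.11499367]
384 150 [ 0.8198641   0.01237081 -0.00470877]
```

View pics/side0c.png

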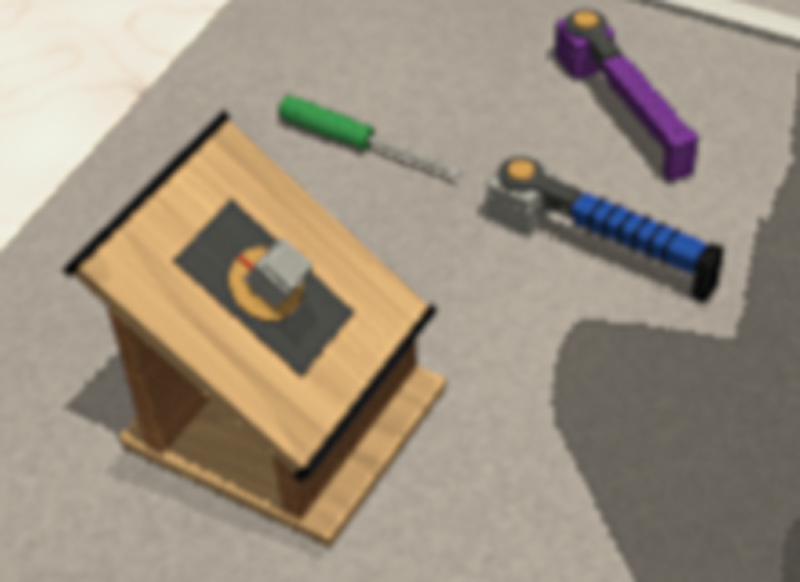

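View pics/top0c.png

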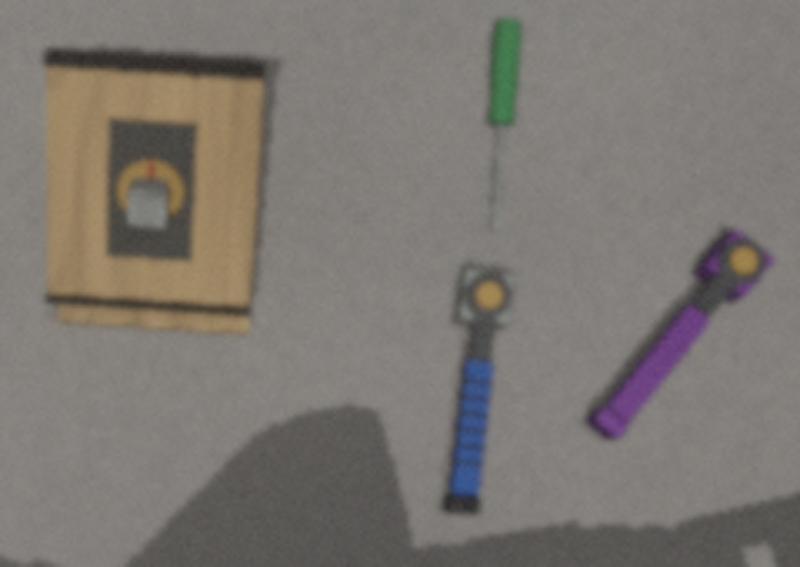

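```bash
python3 - <<'E'
from h import *
from scipy.optimize import least_squares
for n,(x0,x1,y0,y1) in (('side',(130,245,145,265)),('top',(205,290,100,190))):
    c=np.load(f'{n}0.npy',allow_pickle=True).item()
    W=cloud(c)
    sub=np.zeros(W.shape[:2],bool);sub[y0:y1,x0:x1]=1
    P=W[sub]; P=P[~np.isnan(P).any(1)]
    P=P[(P[:,2]>0.1)&(P[:,2]<.25)&(P[:,0]>.5)&(P[:,0]<.78)]
    th=np.r_[0.7,0,P.mean(0)@[-.57,0,.82]]
    # robust plane z=ax+by+c
    def r(p): return (P[:,2]-p[0]*P[:,0]-p[1]*P[:,1]-p[2])*0.82
    s=least_squares(r,[.7,0,-.3],loss='soft_l1',f_scale=.002)
    a,b,c0=s.x; print(n,len(P),s.x,'slope',np.arctan(np.hypot(a,b)),'yaw',np.arctan2(b,a))
    res=r(s.x); In=P[abs(res)<.004]; 
    # extents
    Y=np.arctan2(b,a); ux=np.array([np.cos(Y),np.sin(Y)]);uy=np.array([-np.sin(Y),np.cos(Y)])
    rect=cv2.minAreaRect((np.c_[(In[:,:2]@ux)/np.cos(np.arctan(np.hypot(a,b))),In[:,:2]@uy]*1000).astype(np.float32)); print(rect)
    Hi=P[(res*1>.02)]; print('bolt pts',len(Hi),np.median(Hi,0), 'h',np.percentile(res,[99,99.8]),)
E
```

```text
side 4738 [ 0.6874757  -0.0731747  -0.28424676] slope 0.604903117373552 yaw -0.10604042747676144
((770.0480346679688, 75.09351348876953), (203.4937744140625, 172.70101928710938), 0.30856460332870483)
bolt pts 177 [0.61223577 0.01765713 0.18347448] h [0.04304467 0.0450744 ]
top 4398 [ 0.68436572 -0.06386747 -0.28209453] slope 0.6021783035927557 yaw -0.09305407824157383
((771.3179321289062, 65.91509246826172), (171.7078094482422, 205.67430114746094), 89.91658782958984)
bolt pts 153 [0.61309673 0.00797742 0.18494237] h [0.04282783 0.04512314]
```

```bash
cat >> h.py <<'E'
def frame(yaw,phi,sl=np.radians(35)):
    # columns x(up slope rotated phi about n), y, n ; ledge yaw
    B=R.from_euler('z',yaw)*R.from_euler('y',-sl)*R.from_euler('z',phi)
    return B.as_matrix()
def box(F,o,hw,z0,z1):
    return np.array([o+F@np.array([a*hw,b*hw,z]) for z in(z0,z1) for a,b in((1,1),(-1,1),(-1,-1),(1,-1))])
E
cat > fit.py <<'E'
from h import *
import sys
yaw,phi,x,y,z=map(float,sys.argv[1:6])
F=frame(yaw,phi); F0=frame(yaw,0); o=np.array([x,y,z])
ims=[]
for n,(x0,x1,y0,y1),f in (('side',(130,250,145,265),4.8),('top',(205,290,100,190),6.4)):
    c=np.load(f'{n}0.npy',allow_pickle=True).item()
    im=cv2.resize(c['pixels'][y0:y1,x0:x1,::-1],None,fx=f,fy=f,interpolation=cv2.INTER_CUBIC)
    def dr(P,col,closed=True):
        q=proj(c,P); q=((q+0.5-[x0,y0])*f-.5)
        cv2.polylines(im,[np.round(q*8).astype(int).reshape(-1,1,2)],closed,col,1,cv2.LINE_AA,3)
    b=box(F,o,.013,-.005,0);dr(b[4:],(0,0,255));
    b=box(F,o,.015,-.032,-.005);dr(b[4:],(0,255,0));dr(b[:4],(0,255,0))
    t=np.linspace(0,2*np.pi,40); dr(o+(F0@np.c_[.027*np.cos(t),.027*np.sin(t),0*t-.038].T).T,(255,0,0))
    fc=o-F0[:,2]*float(sys.argv[6])
    dr(np.array([fc+F0@np.array([a*.108,b_*.085,0]) for a,b_ in((1,1),(-1,1),(-1,-1),(1,-1))]),(255,0,255))
    ims.append(im)
h=min(i.shape[0] for i in ims)
cv2.imwrite(f'pics/{sys.argv[7]}.png',ims[0][:600,:800]);cv2.imwrite(f'pics/{sys.argv[7]}t.png',ims[1][:600,:800])
E
python3 fit.py -0.1 0 0.612 0.008 0.185 0.042 f1
```

```text
(no output)
```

View pics/f1.png

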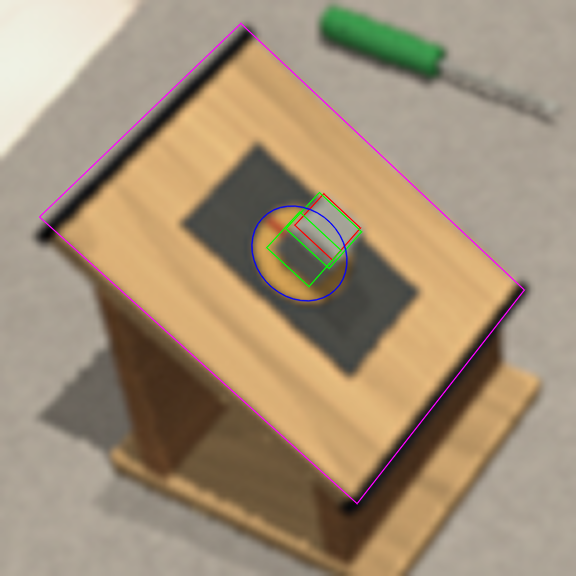

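View pics/f1t.png

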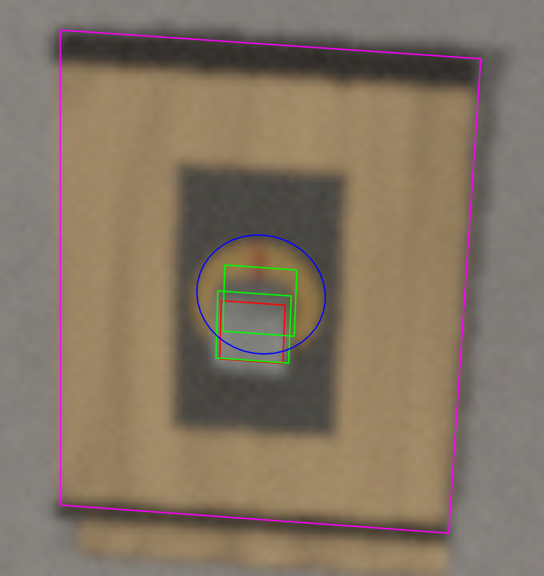

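```bash
cat > fit2.py <<'E'
from h import *
from scipy.optimize import minimize
S=6
C={n:np.load(f'{n}0.npy',allow_pickle=True).item() for n in('side','top')}
ROI={'side':(166,222,173,226),'top':(232,260,124,170)}
def labels(c,roi,p):
    x,y,z,yaw,phi,pw,ph=p
    F=frame(yaw,phi);F0=frame(yaw,0);o=np.array([x,y,z])
    x0,x1,y0,y1=roi
    L=np.zeros(((y1-y0)*S,(x1-x0)*S),np.uint8)
    def fill(P,k):
        q=(proj(c,P)+.5-[x0,y0])*S-.5
        cv2.fillPoly(L,[np.round(q*16).astype(np.int32)],k,shift=4)
    fill(np.array([o+F0@np.array([a*ph,b*pw,-.0415]) for a,b in((1,1),(-1,1),(-1,-1),(1,-1))]),1)
    t=np.linspace(0,2*np.pi,40)
    fill(o+(F0@np.c_[.027*np.cos(t),.027*np.sin(t),0*t-.0415].T).T,2)
    fill(o+(F0@np.c_[.027*np.cos(t),.027*np.sin(t),0*t-.038].T).T,2)
    cam=np.array(c['xyz'])
    for hw,z0,z1 in((.015,-.032,-.005),(.013,-.005,0)):
        b=box(F,o,hw,z0,z1)
        for i in range(4):
            j=(i+1)%4; f=b[[i,j,j+4,i+4]]; nrm=f.mean(0)-(o+F[:,2]*(z0+z1)/2)
            if nrm@(cam-f.mean(0))>0: fill(f,3+i)
        fill(b[4:],7)
    return L
def cost(p,names):
    e=0
    for n in names:
        c=C[n];roi=ROI[n];L=labels(c,roi,p);x0,x1,y0,y1=roi
        I=c['pixels'][y0:y1,x0:x1].reshape(-1,3).astype(float)
        A=[]
        for k in range(8):
            m=(L==k).astype(np.float32); m=cv2.GaussianBlur(m,(0,0),S*0.8)
            A.append(cv2.resize(m,(x1-x0,y1-y0),interpolation=cv2.INTER_AREA).ravel())
        A=np.array(A).T; A=A[:,A.sum(0)>2]
        w,*_=np.linalg.lstsq(A,I,rcond=None)
        r=I-A@w; e+=np.mean(np.minimum(np.abs(r),40)**2)
    return e
if __name__=='__main__':
    p0=np.array([.609,.010,.185,-.08,0,.032,.054])
    d=np.array([.004,.004,.004,.05,.1,.004,.004])
    for names in(('side','top'),('top',),('side',)):
      best=None
      for ph0 in(-.25,0,.25):
        q0=p0.copy();q0[4]=ph0
        s=minimize(lambda q:cost(q0+q*d,names),np.zeros(7),method='Nelder-Mead',options=dict(initial_simplex=np.r_[np.zeros((1,7)),np.eye(7)],maxiter=700,xatol=.01,fatol=.01))
        p=q0+s.x*d; print(names,ph0,s.fun,p.round(4))
E
python3 fit2.py
```

```text
('side', 'top') -0.25 192.82047483633275 [ 0.6073  0.0096  0.186  -0.1007 -0.1851  0.0341  0.0594]
('side', 'top') 0 192.0061658306563 [ 0.6077  0.0092  0.1856 -0.0952 -0.0429  0.0343  0.0593]
('side', 'top') 0.25 196.49380184473836 [ 0.6073  0.0095  0.1858 -0.0959  0.2079  0.0341  0.0592]
('top',) -0.25 16.39223432195732 [ 0.6072  0.0095  0.1857 -0.0919 -0.165   0.0337  0.0591]
('top',) 0 13.762685318261012 [ 0.607   0.0095  0.1861 -0.0945 -0.0632  0.0336  0.0593]
('top',) 0.25 15.165024713492143 [ 0.6067  0.0094  0.1877 -0.0935  0.0965  0.0338  0.0592]
('side',) -0.25 169.55597919225082 [ 0.6095  0.0068  0.1828 -0.0944 -0.1872  0.0349  0.0596]
('side',) 0 170.4118501200678 [ 0.6084  0.0086  0.1854 -0.0899  0.0084  0.0344  0.0592]
('side',) 0.25 171.78164607096215 [ 0.6079  0.0091  0.1854 -0.0901  0.2206  0.0346  0.0595]
```

```bash
python3 - <<'E'
from fit2 import *
p0=np.array([.6072,.0095,.186,-.0945,0,.0338,.0592])
d=np.array([.002,.002,.002])
for names in(('top',),('side',)):
  for ph in np.arange(-.4,.41,.1):
    def g(q):
        p=p0.copy();p[:3]+=q*d;p[4]=ph;return cost(p,names)
    s=minimize(g,np.zeros(3),method='Nelder-Mead',options=dict(initial_simplex=np.r_[np.zeros((1,3)),np.eye(3)],maxiter=150))
    print(names,round(ph,2),round(s.fun,2),(p0[:3]+s.x*d).round(4))
E
python3 fit.py -0.0945 -0.05 0.6075 0.0095 0.186 0.042 f2
```

```text
('top',) -0.4 24.01 [0.6071 0.0095 0.1858]
('top',) -0.3 20.75 [0.607  0.0094 0.1863]
('top',) -0.2 17.85 [0.6073 0.0095 0.1855]
('top',) -0.1 14.43 [0.6069 0.0094 0.1861]
('top',) -0.0 13.62 [0.607  0.0094 0.1865]
('top',) 0.1 15.18 [0.6073 0.0095 0.1854]
('top',) 0.2 18.43 [0.6069 0.0094 0.1865]
('top',) 0.3 22.7 [0.607  0.0095 0.1861]
('top',) 0.4 26.96 [0.607  0.0094 0.1862]
('side',) -0.4 187.05 [0.6075 0.0098 0.1865]
('side',) -0.3 181.61 [0.6075 0.0098 0.1864]
('side',) -0.2 174.7 [0.6073 0.01   0.1867]
('side',) -0.1 181.13 [0.6076 0.0097 0.1864]
('side',) -0.0 176.14 [0.608  0.0098 0.1864]
('side',) 0.1 176.32 [0.6079 0.0099 0.1864]
('side',) 0.2 176.53 [0.6075 0.0097 0.1863]
('side',) 0.3 178.77 [0.6077 0.0096 0.1863]
('side',) 0.4 182.51 [0.6075 0.0099 0.1864]
```

View pics/f2.png

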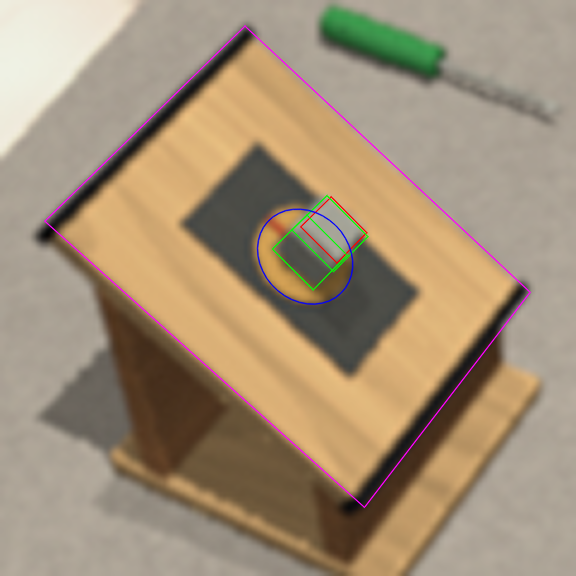

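View pics/f2t.png

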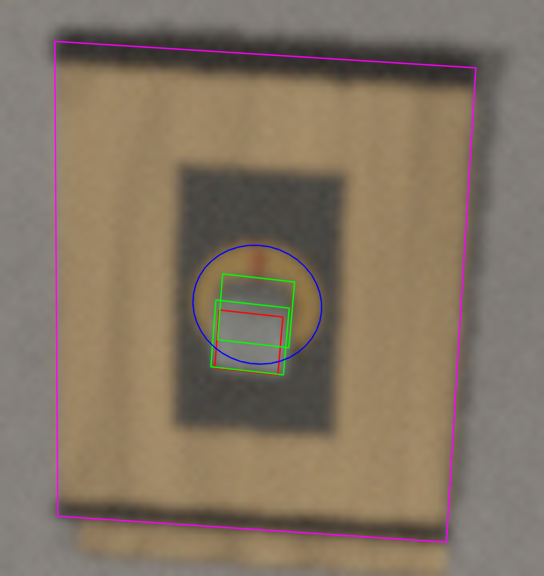

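```bash
python3 - <<'E'
from h import *
for n,(x0,x1,y0,y1) in (('side',(250,325,155,205)),('top',(325,360,160,250))):
    c=np.load(f'{n}0.npy',allow_pickle=True).item()
    W=cloud(c); hsv=cv2.cvtColor(c['pixels'],cv2.COLOR_RGB2HSV)
    roi=np.zeros(W.shape[:2],bool);roi[y0:y1,x0:x1]=1
    b=roi&(hsv[...,0]>10)&(hsv[...,0]<28)&(hsv[...,1]>110)&(hsv[...,2]>110)
    bl=roi&(hsv[...,0]>100)&(hsv[...,0]<128)&(hsv[...,1]>120)
    vu=np.argwhere(b).mean(0); P=np.nanmedian(W[b],0);print(n,'pin px',vu[::-1],b.sum(),P)
    # intersect ray with z=0.055?
    Q=W[bl];Q=Q[Q[:,2]>.042]; m=np.nanmean(Q,0);u,s,vt=np.linalg.svd(Q[:,:2]-m[:2]);print('blue top',m,'dir',np.arctan2(*(vt[0]*np.sign(vt[0,0]))[::-1]),'ext',np.percentile((Q[:,:2]-m[:2])@vt[0],[1,99]))
    print('yaw pin-handle',np.arctan2(P[1]-m[1],P[0]-m[0]),np.hypot(P[1]-m[1],P[0]-m[0]))
E
```

```text
side pin px [262.94117647 166.23529412] 34 [ 0.55303862 -0.27787486  0.05200022]
blue top [ 0.43768364 -0.25412247  0.04624439] dir -0.16094813317639156 ext [-0.06028061  0.05683629]
yaw pin-handle -0.20306874462491092 0.11777498408808905
top pin px [346.24242424 178.09090909] 33 [ 0.55195871 -0.27501046  0.05164546]
blue top [ 0.43736301 -0.25619568  0.04655062] dir -0.15861109186566535 ext [-0.05552736  0.05550799]
yaw pin-handle -0.1627321526913451 0.11612997806665538
```

```bash
cat >> h.py <<'E'
def goto(p,yaw=None):
    o=get_obs(); M=R.from_euler('xyz',o['orientation']).as_matrix()
    y0=o['orientation'][2]
    print('turn',None if yaw is None else round(-(yaw-y0),4),'tilt',M[:,2].round(3))
    y=y0 if yaw is None else yaw
    M2=R.from_euler('xyz',[np.pi,0,y]).as_matrix()
    print('after-turn local mm',(M2.T@(np.array(p)-o['position'])*1000).round(1),'F',o['force'].round(1),'pos',o['position'].round(4),'yaw',y0.round(4),'open',o['opening'])
E
python3 -c "
from h import *
goto([.4435,-.2575,.12],-.163)"
```

```text
turn 0.4738 tilt [-0.     0.001 -1.   ]
after-turn local mm [ 228.5 -307.1  118.8] F [-0.1 -0.4  0.7] pos [ 0.1682 -0.5234  0.2388] yaw 0.3108 open 0.08575610134700964
```

Emit:
play_rows(
  rows=[
    [[0,0,0],0.12,1],
    [[0,0,0],0.12,1],
    [[0,0,0],0.12,1],
    [[0,0,0],0.114,1],
    [[16,-22,0],0,1],
    [[16,-22,0],0,1],
    [[16,-22,0],0,1],
    [[16,-22,0],0,1],
    [[16,-22,0],0,1],
    [[16,-22,0],0,1],
  ],
  force=60,
)

```text
t: 1.1
position: [0.285, -0.408, 0.2391]
orientation: [-3.141, 0.0, -0.163]
force: [-0.1, -0.2, -0.5]
opening: 0.0854
```

Emit:
play_rows(
  rows=[
    [[16,-22,0],0,1],
    [[16,-22,5],0,1],
    [[16,-22,10],0,1],
    [[16,-22,15],0,1],
    [[16,-22,15],0,1],
    [[16,-22,15],0,1],
    [[16,-22,15],0,1],
    [[16,-22,15],0,1],
    [[0,0,15],0,1],
    [[0,0,15],0,1],
  ],
)

```text
t: 2.1
position: [0.4396, -0.2554, 0.1184]
orientation: [-3.141, 0.001, -0.162]
force: [0.5, -0.8, -0.2]
opening: 0.0853
```

```bash
python3 - <<'E'
from h import *
goto([.4435,-.2575,.12],-.163)
c=camera('top');cv2.imwrite('pics/t1.png',cv2.resize(c['pixels'][120:260,260:420,::-1],None,fx=4.2,fy=4.2,interpolation=cv2.INTER_CUBIC))
c=camera('side');cv2.imwrite('pics/s1.png',cv2.resize(c['pixels'][100:260,200:400,::-1],None,fx=3.7,fy=3.7,interpolation=cv2.INTER_CUBIC))
E
```

```text
turn 0.0012 tilt [-0.001  0.    -1.   ]
after-turn local mm [ 4.2  1.5 -1.6] F [ 0.5 -0.8 -0.2] pos [ 0.4396 -0.2554  0.1184] yaw -0.1618 open 0.08525975365221118
```

View pics/t1.png

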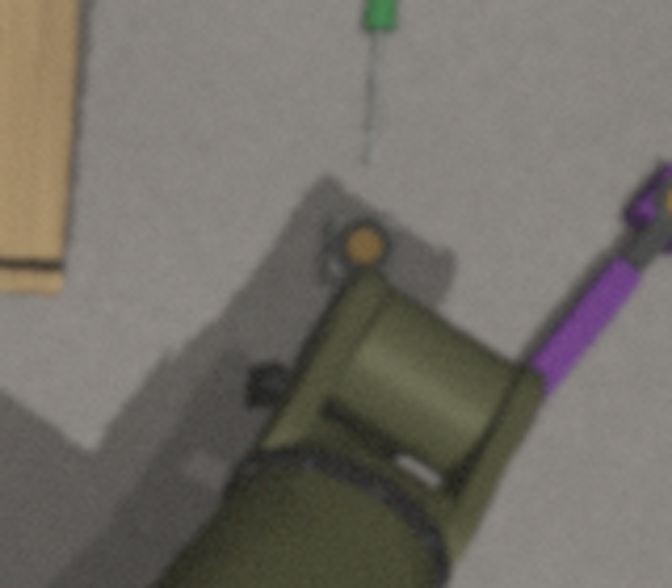

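View pics/s1.png

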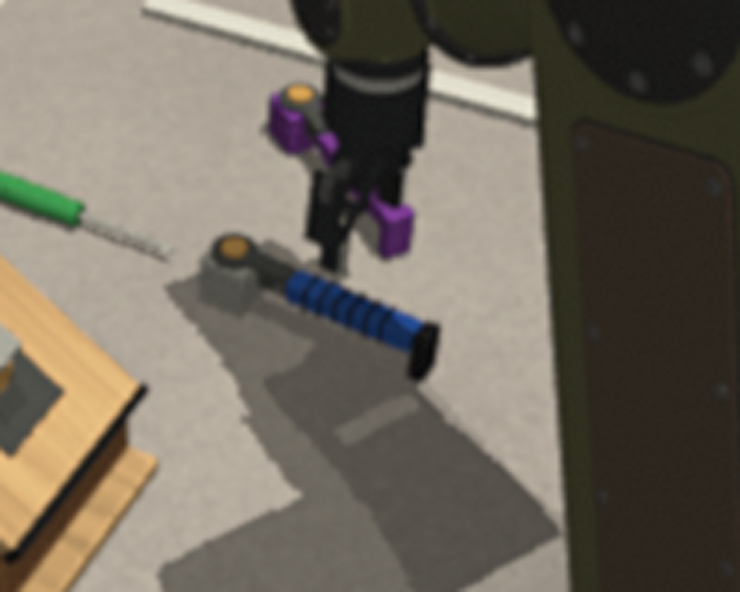

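Emit:
play_rows(
  rows=[
    [[4,1.5,15],0,1],
    [[0,0,18],0,1],
    [[0,0,18],0,1],
    [[0,0,18],0,1],
    [[0,0,15],0,1],
    [[0,0,8],0,1],
    [[0,0,0],0,1],
  ],
)

```text
t: 2.9
position: [0.4427, -0.2582, 0.027]
orientation: [-3.141, 0.001, -0.163]
force: [-0.2, -0.7, -0.0]
opening: 0.0857
```

```bash
python3 - <<'E'
from h import *
goto([.4435,-.2575,.026],-.163)
c=camera('side');cv2.imwrite('pics/s2.png',cv2.resize(c['pixels'][120:230,230:370,::-1],None,fx=5,fy=5,interpolation=cv2.INTER_CUBIC))
E
```

```text
turn -0.0004 tilt [-0.001  0.001 -1.   ]
after-turn local mm [ 0.7 -0.8  1. ] F [-0.2 -0.7 -0. ] pos [ 0.4427 -0.2582  0.027 ] yaw -0.1634 open 0.08566241673352135
```

View pics/s2.png

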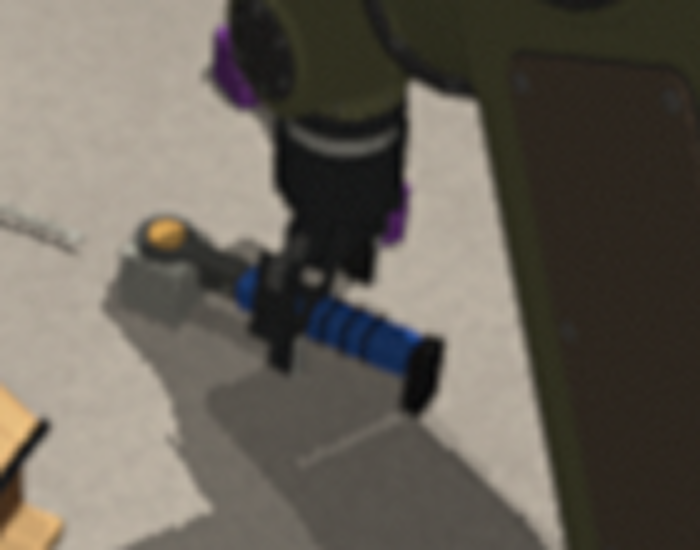

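Emit:
play_rows(
  rows=[
    [[0,0,0],0,0.5],
    [[0,0,0],0,0.2],
    [[0,0,0],0,0.0],
    [[0,0,0],0,0],
    [[0,0,0],0,0],
    [[0,0,0],0,0],
    [[0,0,0],0,0],
    [[0,0,0],0,0],
  ],
  force=60,
)

```text
t: 3.75
position: [0.4431, -0.2585, 0.0277]
orientation: [3.141, -0.001, -0.163]
force: [-1.1, 0.2, 5.9]
opening: 0.023
```

Emit:
play_rows(
  rows=[
    [[0,0,-5],0,0],
    [[0,0,-10],0,0],
    [[0,0,-15],0,0],
    [[0,0,-20],0,0],
    [[0,0,0],0,0],
    [[0,0,0],0,0],
  ],
)

```text
t: 4.35
position: [0.4429, -0.2582, 0.0772]
orientation: [3.141, -0.0, -0.163]
force: [-0.8, 0.1, -4.0]
opening: 0.023
```

```bash
python3 - <<'E'
from h import *
print(get_obs())
c=camera('side');cv2.imwrite('pics/s3.png',cv2.resize(c['pixels'][120:230,230:370,::-1],None,fx=5,fy=5,interpolation=cv2.INTER_CUBIC))
E
```

```text
{'t': 4.35, 'joint_pos': array([-5.99268131e-01,  4.17930579e-01,  1.77746593e+00, -3.13837134e-05,
        9.45974869e-01,  1.13470118e+00]), 'qvel': array([-0.00079563,  0.02328483,  0.01034542,  0.00025191, -0.00332606,
        0.00089445]), 'joint_efforts': array([ 1.45885636e-02, -5.81825995e+01, -3.18512034e+01,  9.74052725e-02,
       -1.54268914e-01,  1.60335865e-03]), 'position': array([ 0.44285881, -0.25818432,  0.07722559]), 'orientation': array([ 3.14147611e+00, -1.89814072e-04, -1.63154621e-01]), 'force': array([-0.75015468,  0.13146094, -4.00191361]), 'moment': array([0.05002462, 0.28381977, 0.02179682]), 'opening': 0.02300130238851739}
```

View pics/s3.png

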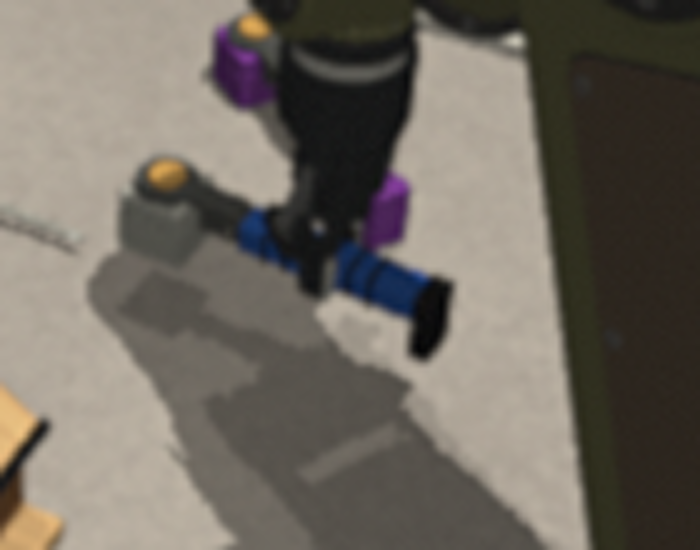

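```bash
python3 -c "
from h import *
goto([.5245,-.0349,.26],-.097)"
```

```text
turn -0.0662 tilt [-0.001  0.001 -1.   ]
after-turn local mm [  59.9 -230.  -183.4] F [-0.   0.5 -4.9] pos [ 0.4426 -0.258   0.0766] yaw -0.1632 open 0.023112066445903304
```

Emit:
play_rows(
  rows=[
    [[0,0,-20],-0.033,0],
    [[0,0,-25],-0.033,0],
    [[0,0,-25],0,0],
    [[0,0,-25],0,0],
    [[5,-20,-25],0,0],
    [[5,-20,-25],0,0],
    [[5,-20,-20],0,0],
    [[7,-20,-10],0,0],
    [[7,-20,-8],0,0],
    [[7,-20,0],0,0],
  ],
)

```text
t: 5.4
position: [0.4908, -0.1416, 0.2602]
orientation: [-3.142, 0.0, -0.097]
force: [0.2, -0.4, -4.2]
opening: 0.0232
```

Emit:
play_rows(
  rows=[
    [[5,-20,0],0,0],
    [[5,-20,0],0,0],
    [[5,-20,0],0,0],
    [[5,-20,0],0,0],
    [[4,-20,0],0,0],
    [[0,-10,0],0,0],
    [[0,0,0],0,0],
    [[0,0,0],0,0],
  ],
)

```text
t: 6.2
position: [0.5248, -0.0356, 0.2598]
orientation: [3.141, 0.001, -0.097]
force: [0.7, -0.3, -3.4]
opening: 0.0231
```

```bash
python3 - <<'E'
from h import *
goto([.5245,-.0349,.20],-.097)
c=camera('side');cv2.imwrite('pics/s4.png',cv2.resize(c['pixels'][80:250,130:340,::-1],None,fx=3.5,fy=3.5,interpolation=cv2.INTER_CUBIC))
c=camera('top');cv2.imwrite('pics/t4.png',cv2.resize(c['pixels'][90:230,190:370,::-1],None,fx=4,fy=4,interpolation=cv2.INTER_CUBIC))
E
```

```text
turn -0.0002 tilt [-0.001 -0.    -1.   ]
after-turn local mm [-0.3 -0.7 59.8] F [ 0.7 -0.3 -3.4] pos [ 0.5248 -0.0356  0.2598] yaw -0.0972 open 0.02306533098908351
```

View pics/s4.png

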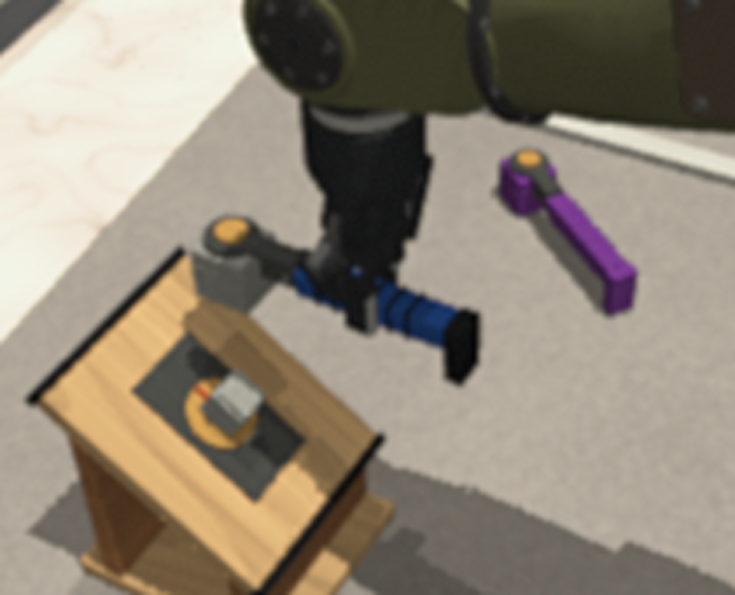

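View pics/t4.png

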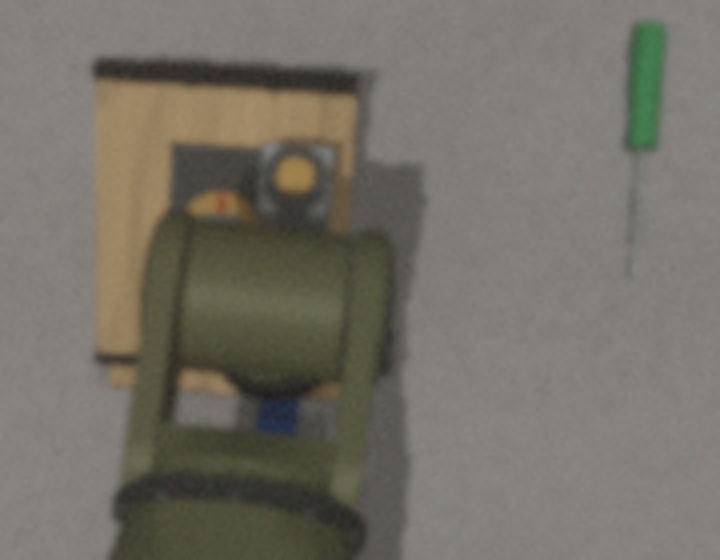

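Emit:
play_rows(
  rows=[
    [[0,0,12],0,0],
    [[0,0,12],0,0],
    [[0,0,12],0,0],
    [[0,0,10],0,0],
    [[0,0,8],0,0],
    [[0,0,5],0,0],
    [[0,0,0],0,0],
  ],
)

```text
t: 7.0
position: [0.5249, -0.0351, 0.2006]
orientation: [-3.142, 0.001, -0.097]
force: [-0.7, -0.0, -4.4]
opening: 0.0231
```

Emit:
play_rows(
  rows=[
    [[0,0,4],0,0],
    [[0,0,4],0,0],
    [[0,0,4],0,0],
  ],
)

```text
t: 7.3
position: [0.524, -0.0351, 0.1899]
orientation: [3.141, 0.002, -0.097]
force: [-19.6, 0.8, 6.3]
opening: 0.0231
```

Emit:
play_rows(
  rows=[
    [[0,0,0],0,0],
    [[0,0,2],0,0],
    [[0,0,2],0,0],
  ],
  force=25,
)

```text
t: 7.6
position: [0.5236, -0.035, 0.1858]
orientation: [3.141, 0.003, -0.097]
force: [-21.1, 1.1, 6.2]
opening: 0.0232
```

Emit:
play_rows(
  rows=[
    [[-3,0,0],0,0],
    [[-2,0,3],0,0],
    [[-1,0,4],0,0],
    [[0,0,4],0,0],
  ],
  force=20,
)

```text
t: 8.0
position: [0.519, -0.0346, 0.1743]
orientation: [3.142, -0.0, -0.097]
force: [-6.5, 0.3, 2.7]
opening: 0.023
```

```bash
python3 - <<'E'
from h import *
print(get_obs()['moment'])
c=camera('side');cv2.imwrite('pics/s5.png',cv2.resize(c['pixels'][80:250,130:340,::-1],None,fx=3.5,fy=3.5,interpolation=cv2.INTER_CUBIC))
E
```

```text
[0.05960482 0.43921299 0.07695911]
```

View pics/s5.png

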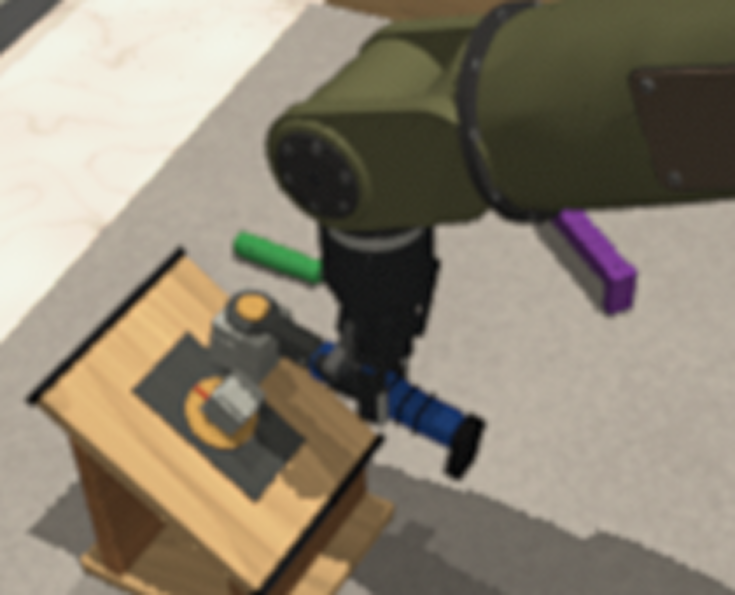

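Emit:
play_rows(
  rows=[
    [[0,0,4],0,0],
    [[0,0,4],0,0],
    [[0,0,4],0,0],
    [[0,0,4],0,0],
  ],
)

```text
t: 8.45
position: [0.5184, -0.0345, 0.1577]
orientation: [-3.142, 0.002, -0.097]
force: [-7.5, 1.3, 1.9]
opening: 0.0231
```

Emit:
play_rows(
  rows=[
    [[0.5,0,4],0,0],
    [[0.5,0,4],0,0],
    [[0.5,0,4],0,0],
    [[0.5,0,4],0,0],
  ],
)

```text
t: 8.85
position: [0.52, -0.0346, 0.1413]
orientation: [-3.142, 0.003, -0.097]
force: [-10.2, 0.6, 1.2]
opening: 0.0233
```

```bash
python3 - <<'E'
from h import *
print(get_obs()['moment'])
c=camera('side');cv2.imwrite('pics/s6.png',cv2.resize(c['pixels'][80:250,130:340,::-1],None,fx=3.5,fy=3.5,interpolation=cv2.INTER_CUBIC))
E
```

```text
[0.09734694 0.92096371 0.01414606]
```

View pics/s6.png

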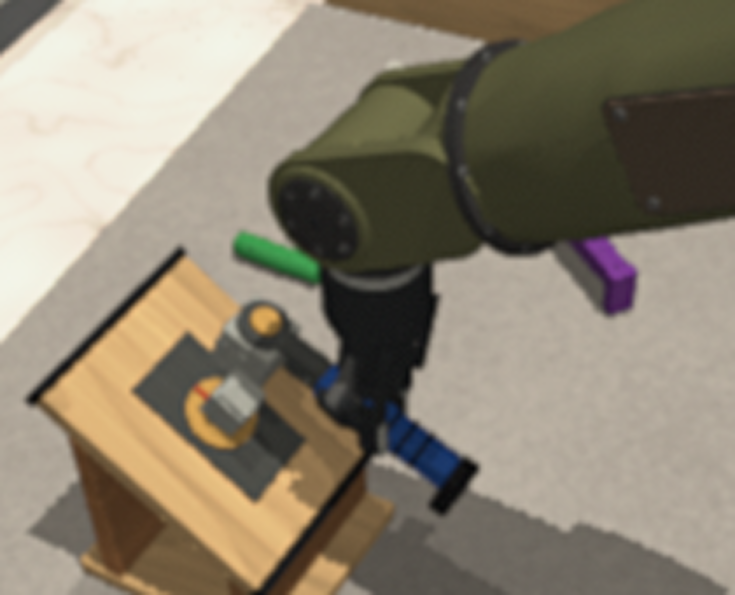

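Emit:
play_rows(
  rows=[
    [[0,0,4],0,0],
    [[0,0,4],0,0],
    [[0,0,4],0,0],
    [[0,0,0],0,0],
  ],
)

```text
t: 9.3
position: [0.521, -0.0348, 0.1298]
orientation: [-3.142, 0.0, -0.097]
force: [-0.3, -0.5, 0.4]
opening: 0.0232
```

Emit:
play_rows(
  rows=[
    [[0,0,4],0,0],
    [[0,0,3],0,0],
    [[0,0,3],0,0],
    [[0,0,0],0,0],
  ],
)

```text
t: 9.7
position: [0.5208, -0.0348, 0.1198]
orientation: [-3.142, 0.001, -0.097]
force: [-0.3, -0.4, 0.5]
opening: 0.0233
```

```bash
python3 - <<'E'
from h import *
print(get_obs()['moment'])
c=camera('side');cv2.imwrite('pics/s7.png',cv2.resize(c['pixels'][80:250,130:340,::-1],None,fx=3.5,fy=3.5,interpolation=cv2.INTER_CUBIC))
E
```

```text
[ 0.01004272 -0.23648327  0.01388955]
```

View pics/s7.png

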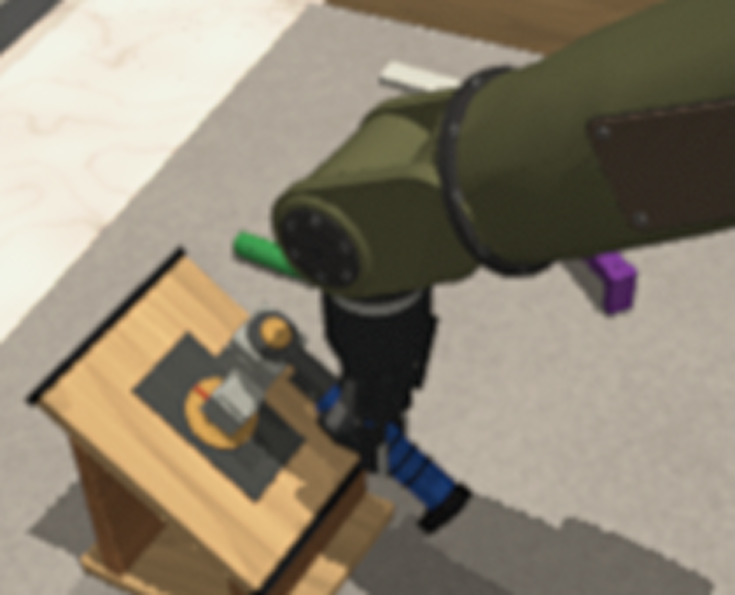

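```bash
cat > wr.py <<'E'
from h import *
def wrench(n='side',save=None):
    c=camera(n); W=cloud(c); hsv=cv2.cvtColor(c['pixels'],cv2.COLOR_RGB2HSV)
    ok=~np.isnan(W).any(-1)&(np.linalg.norm(W-np.array(c['xyz']),axis=-1)<2)
    ok&=(W[...,0]>.3)&(W[...,0]<.75)&(W[...,1]<.2)&(W[...,1]>-.2)
    bl=ok&(hsv[...,0]>100)&(hsv[...,0]<128)&(hsv[...,1]>120)&(hsv[...,2]>50)
    b=ok&(hsv[...,0]>10)&(hsv[...,0]<28)&(hsv[...,1]>150)&(hsv[...,2]>120)
    if save: cv2.imwrite(f'pics/{save}.png',cv2.resize(c['pixels'][80:250,130:340,::-1],None,fx=3.5,fy=3.5,interpolation=cv2.INTER_CUBIC))
    k,l,s,ce=cv2.connectedComponentsWithStats(b.astype(np.uint8))
    for i in range(1,k):
        if s[i,4]>10: print(n,'brass',ce[i].round(1),s[i,4],np.median(W[l==i],0).round(4))
    P=W[bl]; 
    if len(P)>10:
        m=np.median(P,0);u,sv,vt=np.linalg.svd(P-P.mean(0));d=vt[0]*np.sign(vt[0,0]);print(n,'blue',len(P),P.mean(0).round(4),'dir',d.round(3),'tilt deg',np.degrees(np.arcsin(d[2])).round(1),'yaw',np.arctan2(d[1],d[0]).round(3))
    return c
if __name__=='__main__':
    import sys
    wrench('side',sys.argv[1] if len(sys.argv)>1 else None); wrench('top')
    o=get_obs();print(o['position'].round(4),o['orientation'].round(3),o['force'].round(1),o['moment'].round(2),o['t'])
E
python3 wr.py
```

```text
side brass [208.3 174.6] 32 [ 0.6072 -0.0417  0.2014]
side brass [188.3 200.8] 60 [0.6345 0.0236 0.1574]
side blue 226 [ 0.4982 -0.027   0.1252] dir [ 0.821 -0.058  0.568] tilt deg 34.6 yaw -0.07
[ 0.5207 -0.0348  0.1201] [-3.142e+00  1.000e-03 -9.700e-02] [-1.1  0.3  0.2] [-0.02 -0.06 -0.01] 9.85
```

Emit:
play_rows(
  rows=[
    [[0,0,0],0,0],
    [[0,0,0],0,0],
    [[0,0,0],0,0],
    [[0,0,0],0,0],
  ],
  force=120,
)

```text
t: 10.25
position: [0.5208, -0.0347, 0.1201]
orientation: [-3.142, 0.001, -0.097]
force: [-3.4, 0.1, -0.9]
opening: 0.0222
```

```bash
python3 wr.py s8
```

```text
side brass [208.3 174.6] 32 [ 0.6072 -0.0433  0.2012]
side brass [188.4 200.6] 55 [0.6338 0.0233 0.1567]
side blue 227 [ 0.4984 -0.0271  0.1252] dir [ 0.815 -0.053  0.576] tilt deg 35.2 yaw -0.065
[ 0.5208 -0.0347  0.1201] [-3.142e+00  1.000e-03 -9.700e-02] [-4.4  0.6 -1.6] [ 0.04  0.35 -0.02] 10.35
```

Emit:
play_rows(
  rows=[
    [[-3,0,-4],0,0],
    [[-6,0,-8],0,0],
    [[-6,0,-8],0,0],
    [[-6,0,-8],0,0],
    [[-6,0,-8],0,0],
    [[-6,0,-8],0,0],
    [[0,0,0],0,0],
    [[0,0,0],0,0],
  ],
)

```text
t: 11.15
position: [0.4882, -0.0316, 0.1645]
orientation: [3.142, -0.001, -0.097]
force: [-1.0, 0.3, -3.8]
opening: 0.0224
```

```bash
python3 wr.py s9
```

```text
side brass [217.8 166. ] 34 [ 0.5756 -0.0379  0.2454]
side brass [188.5 200.9] 59 [0.634  0.0236 0.1554]
side blue 248 [ 0.4675 -0.0236  0.1712] dir [ 0.82  -0.059  0.57 ] tilt deg 34.7 yaw -0.072
[ 0.4882 -0.0316  0.164 ] [-3.142  0.    -0.097] [-0.  -0.2 -4. ] [0.04 0.27 0.03] 11.25
```

View pics/s9.png

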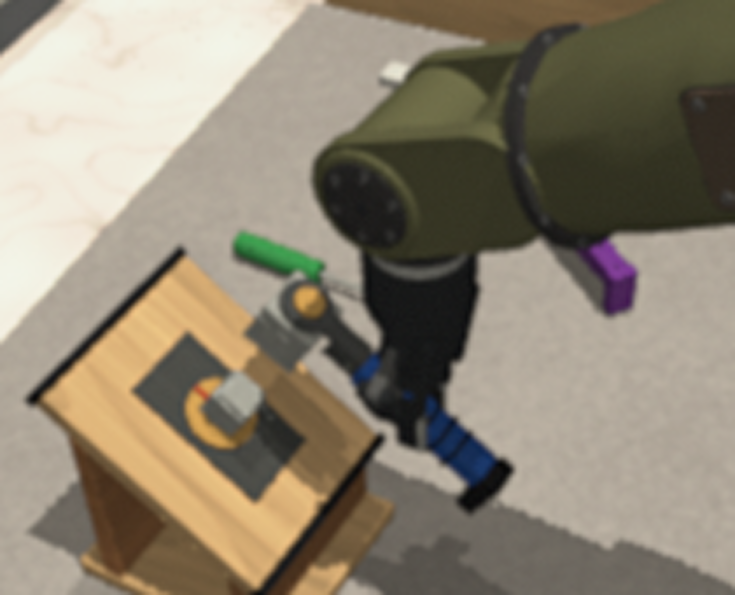

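```bash
cat > ov.py <<'E'
from h import *
import sys
def ov(c,name,roi,f,bolts,socks=()):
    x0,x1,y0,y1=roi
    im=cv2.resize(c['pixels'][y0:y1,x0:x1,::-1],None,fx=f,fy=f,interpolation=cv2.INTER_CUBIC)
    def dr(P,col):
        q=proj(c,P); q=((q+0.5-[x0,y0])*f-.5)
        cv2.polylines(im,[np.round(q*8).astype(int).reshape(-1,1,2)],True,col,1,cv2.LINE_AA,3)
    t=np.linspace(0,2*np.pi,60)
    for (o,phi) in bolts:
        F=frame(-.095,phi);o=np.array(o)
        dr(box(F,o,.013,-.005,0)[4:],(0,0,255)); b=box(F,o,.015,-.032,-.005)
        dr(b[4:],(0,255,0))
        for k in range(4): dr(b[[k,k+4]],(0,255,0))
        dr(o+(F@np.c_[.027*np.cos(t),.027*np.sin(t),0*t-.038].T).T,(255,0,0))
    for (o,yaw,sl) in socks:
        F=frame(yaw,0,sl);o=np.array(o); b=box(F,o,.022,0,.044)
        dr(b[:4],(255,0,255));dr(b[4:],(255,255,0))
        for k in range(4): dr(b[[k,k+4]],(255,0,255))
    cv2.imwrite(f'pics/{name}.png',im)
E
python3 - <<'E'
from ov import *
c=camera('side')
n=frame(-.097,0)[:,2]
pin=np.array([.5756,-.0379,.2454])
s=pin-.052*n
ov(c,'o1',(165,240,150,225),8,[([.6075,.0105,.1855],-0.03)],[(s,-.097,np.radians(35))])
ov(c,'o1b',(165,240,150,225),8,[],[])
E
```

```text
(no output)
```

View pics/o1.png

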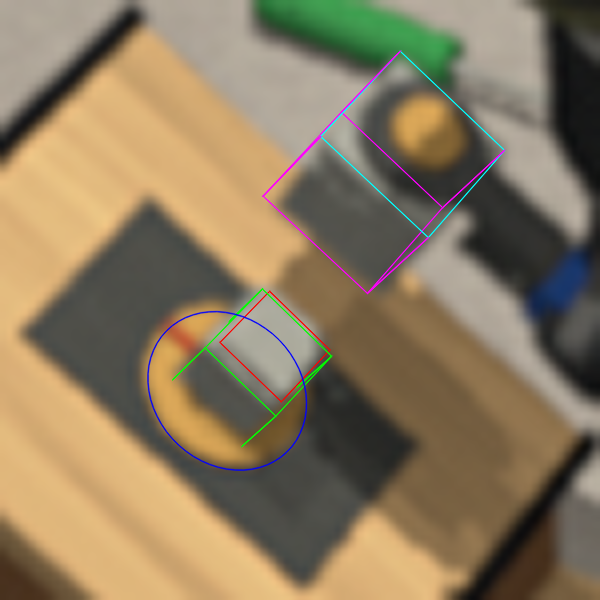

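View pics/o1b.png

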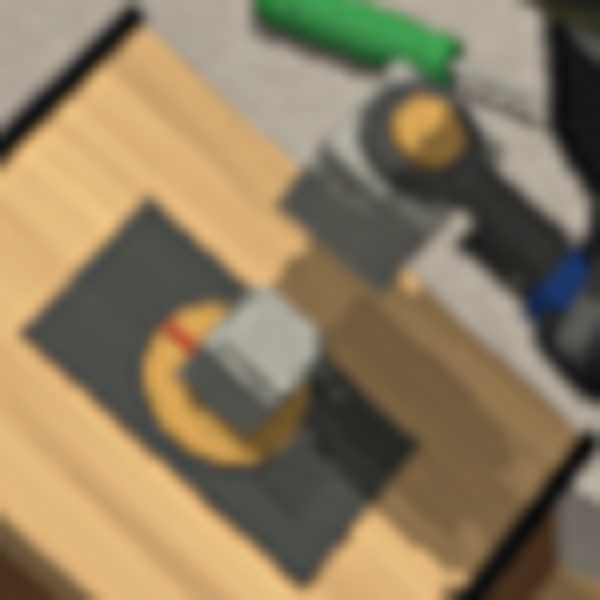

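```bash
python3 - <<'E'
import fit2
from fit2 import *
c=camera('side')
for k in range(3): 
    pass
C['side']=c; ROI['side']=(178,207,182,206)
F0=frame(-.095,0)
base=np.array([.6075,.0095,.1855])
for names in(('side',),('top',),('side','top')):
  for ph0 in(-.2,-.1,0.,.05,.1,.15,.2,.3):
    def g(q):
        o=base+F0@np.array([q[0]*.002,q[1]*.002,0]); return cost(np.r_[o,-.095,ph0,.0338,.0592],names)
    s=minimize(g,np.zeros(2),method='Nelder-Mead',options=dict(initial_simplex=np.array([[0,0],[1,0],[0,1.]]),maxiter=80))
    print(names,ph0,round(s.fun,1),(s.x*2).round(2),'mm up,left',(base+F0@np.array([*s.x*.002,0])).round(4))
E
```

```text
('side',) -0.2 321.4 [ 1.59 -0.29] mm up,left [0.6088 0.0091 0.1864]
('side',) -0.1 329.1 [ 2.64 -0.31] mm up,left [0.6096 0.009  0.187 ]
('side',) 0.0 310.7 [ 2.05 -0.11] mm up,left [0.6092 0.0092 0.1867]
('side',) 0.05 307.8 [ 2.62 -0.62] mm up,left [0.6096 0.0087 0.187 ]
('side',) 0.1 306.4 [ 2.17 -0.25] mm up,left [0.6092 0.0091 0.1867]
('side',) 0.15 307.1 [ 2.66 -0.17] mm up,left [0.6097 0.0091 0.187 ]
('side',) 0.2 314.7 [ 2.41 -0.36] mm up,left [0.6094 0.0089 0.1869]
('side',) 0.3 328.4 [ 2.53 -0.16] mm up,left [0.6095 0.0091 0.187 ]
('top',) -0.2 18.1 [-0.25 -0.18] mm up,left [0.6073 0.0093 0.1854]
('top',) -0.1 14.4 [-0.25 -0.1 ] mm up,left [0.6073 0.0094 0.1854]
('top',) 0.0 13.6 [-0.37 -0.06] mm up,left [0.6072 0.0095 0.1853]
('top',) 0.05 14.0 [-0.25 -0.18] mm up,left [0.6073 0.0093 0.1854]
('top',) 0.1 15.3 [-0.24 -0.18] mm up,left [0.6073 0.0093 0.1854]
('top',) 0.15 16.7 [-0.38 -0.06] mm up,left [0.6072 0.0095 0.1853]
('top',) 0.2 18.3 [-0.46 -0.06] mm up,left [0.6071 0.0095 0.1852]
('top',) 0.3 23.1 [-0.39  0.08] mm up,left [0.6072 0.0096 0.1853]
('side', 'top') -0.2 355.7 [0.67 0.18] mm up,left [0.6081 0.0096 0.1859]
('side', 'top') -0.1 382.8 [1.22 0.03] mm up,left [0.6085 0.0094 0.1862]
('side', 'top') 0.0 359.4 [ 1.25 -0.12] mm up,left [0.6085 0.0093 0.1862]
('side', 'top') 0.05 355.6 [ 1.06 -0.28] mm up,left [0.6083 0.0091 0.1861]
('side', 'top') 0.1 354.6 [1.26 0.04] mm up,left [0.6085 0.0094 0.1862]
('side', 'top') 0.15 359.9 [1.12 0.12] mm up,left [0.6084 0.0095 0.1861]
('side', 'top') 0.2 365.2 [ 1.44 -0.06] mm up,left [0.6087 0.0093 0.1863]
('side', 'top') 0.3 383.9 [1.05 0.24] mm up,left [0.6084 0.0097 0.1861]
```

```bash
python3 - <<'E'
from ov import *
c=camera('top')
ov(c,'o2',(215,290,110,185),8,[([.6072,.0094,.1853],0.03)],[])
E
```

```text
(no output)
```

View pics/o2.png

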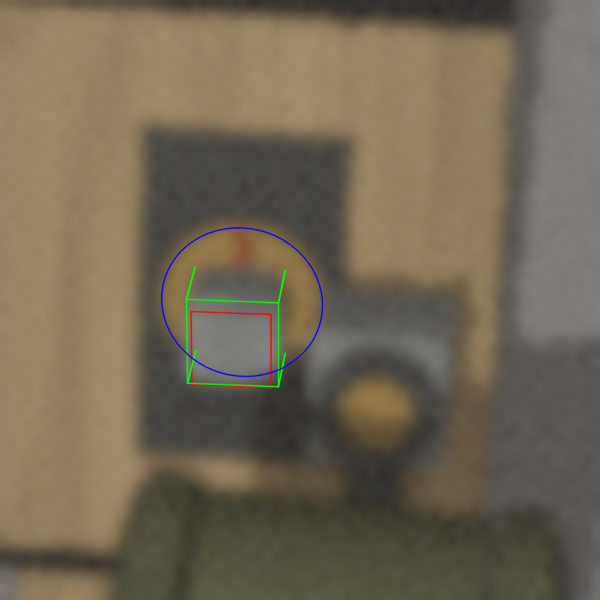

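```bash
cat > so.py <<'E'
from ov import *
import sys
a=[float(x) for x in sys.argv[2:5]]
for n,roi in(('top',(215,290,110,185)),('side',(165,240,150,225))):
    c=camera(n)
    b=([.6072,.0094,.1853],0.03) if n=='top' else ([.6094,.009,.187],.05)
    ov(c,sys.argv[1]+n,roi,8,[b],[(a,-.097,np.radians(35))])
E
python3 so.py o3 .6037 -.0428 .2026
python3 -c "
import cv2,numpy as np
cv2.imwrite('pics/o3.png',cv2.resize(np.hstack([cv2.imread('pics/o3top.png')[200:500,150:550],cv2.imread('pics/o3side.png')[0:300,200:600]]),None,fx=1,fy=1))"
```

```text
(no output)
```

View pics/o3.png

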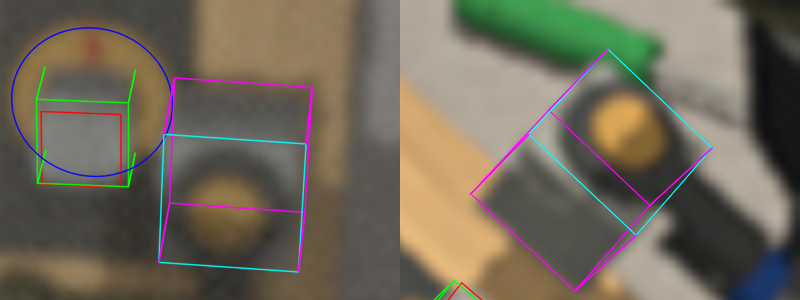

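```bash
cat > pin.py <<'E'
from h import *
def pinrel(n,bolt,h,roi):
    c=camera(n); hsv=cv2.cvtColor(c['pixels'],cv2.COLOR_RGB2HSV); x0,x1,y0,y1=roi
    m=np.zeros(hsv.shape[:2],bool); m[y0:y1,x0:x1]=1
    m&=(hsv[...,0]>10)&(hsv[...,0]<28)&(hsv[...,1]>110)
    k,l,s,ce=cv2.connectedComponentsWithStats(m.astype(np.uint8)); i=1+np.argmax(s[1:,4])
    w=(l==i)*1.; px=ce[i]
    Rm=R.from_euler('xyz',c['rotation']).as_matrix();K=c['camera_matrix'];o=np.array(c['xyz'])
    r=Rm@np.array([(px[0]-K[0,2])/K[0,0],-(px[1]-K[1,2])/K[1,1],-1])
    F=frame(-.095,0); b=np.array(bolt)
    t=(h-(o-b)@F[:,2])/(r@F[:,2]); P=o+t*r
    print(n,px.round(2),s[i],P.round(4),'rel u,v,n mm',(F.T@(P-b)*1000).round(1))
if __name__=='__main__':
    pinrel('top',[.6072,.0094,.1853],.064,(250,275,152,172))
    pinrel('side',[.6094,.009,.187],.064,(210,226,158,175))
E
python3 pin.py
```

```text
top [261.45 161.14] [258 158   8   8  51] [ 0.5748 -0.0385  0.244 ] rel u,v,n mm [ 10.9 -50.7  64. ]
side [218.11 166.11] [214 162   9   9  65] [ 0.5751 -0.0391  0.2444] rel u,v,n mm [  8.7 -51.1  64. ]
```

Emit:
play_rows(
  rows=[
    [[-1,-6,0],0,0],
    [[-1,-9,1],0,0],
    [[-2,-9,1],0,0],
    [[-2,-9,1],0,0],
    [[-1.4,-9,1],0,0],
    [[-1,-9,1.7],0,0],
    [[0,0,0],0,0],
    [[0,0,0],0,0],
  ],
)

```text
t: 12.4
position: [0.4848, 0.0202, 0.1585]
orientation: [3.141, 0.0, -0.097]
force: [0.1, -0.3, -3.6]
opening: 0.0221
```

```bash
python3 - <<'E'
from ov import *
from pin import pinrel
o=get_obs();print(o['position'].round(4),o['orientation'].round(3),o['force'].round(1))
pinrel('top',[.6072,.0094,.1853],.064,(225,275,145,180))
pinrel('side',[.6094,.009,.187],.064,(190,226,158,195))
for n,roi in(('top',(215,290,110,185)),('side',(165,240,150,225))):
    ov(camera(n),'o4'+n,roi,8,[],[])
cv2.imwrite('pics/o4.png',cv2.resize(np.hstack([cv2.imread('pics/o4top.png')[100:500,50:450],cv2.imread('pics/o4side.png')[50:450,50:450]]),None,fx=1,fy=1))
E
```

```text
[0.4848 0.0202 0.1585] [ 3.141  0.    -0.097] [ 0.1 -0.3 -3.6]
top [240.79 163.34] [237 160   9   8  53] [0.5716 0.0133 0.2384] rel u,v,n mm [ 1.1  0.5 64. ]
side [194.74 172.9 ] [190 161  14  23 183] [0.6051 0.0193 0.2615] rel u,v,n mm [38.4  9.9 64. ]
```

View pics/o4.png

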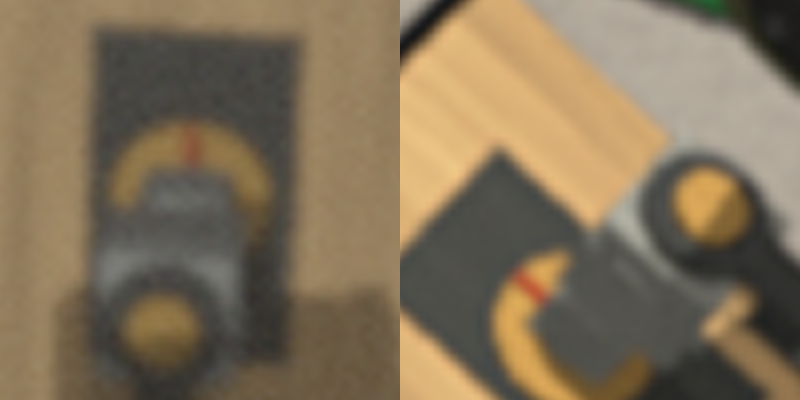

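```bash
python3 - <<'E'
from pin import *
pinrel('side',[.6094,.009,.187],.064,(200,226,155,180))
E
```

```text
side [201.  173.5] [200 170   4   8  20] [0.5947 0.0095 0.2548] rel u,v,n mm [26.9 -0.9 64. ]
```

Emit:
play_rows(
  rows=[
    [[2.6,0,3.8],0,0],
    [[2.8,0,4.1],0,0],
    [[0,0,0],0,0],
  ],
)

```text
t: 12.95
position: [0.4902, 0.0194, 0.1499]
orientation: [3.142, 0.001, -0.097]
force: [0.7, -0.2, -3.9]
opening: 0.0223
```

```bash
python3 - <<'E'
from pin import *
pinrel('top',[.6072,.0094,.1853],.054,(225,255,145,175))
pinrel('side',[.6094,.009,.187],.054,(199,222,172,196))
from ov import *
for n,roi in(('top',(215,290,110,185)),('side',(165,240,150,225))):
    ov(camera(n),'o5'+n,roi,8,[],[])
cv2.imwrite('pics/o5.png',cv2.resize(np.hstack([cv2.imread('pics/o5top.png')[100:500,50:450],cv2.imread('pics/o5side.png')[50:450,50:450]]),None,fx=1,fy=1))
E
```

```text
top [241.28 161.69] [237 158   9   9  54] [0.5772 0.0125 0.2301] rel u,v,n mm [ 1.   0.2 54. ]
side [208.  183.5] [204 179   9  10  72] [0.5775 0.0115 0.2305] rel u,v,n mm [-1.3 -0.5 54. ]
```

View pics/o5.png

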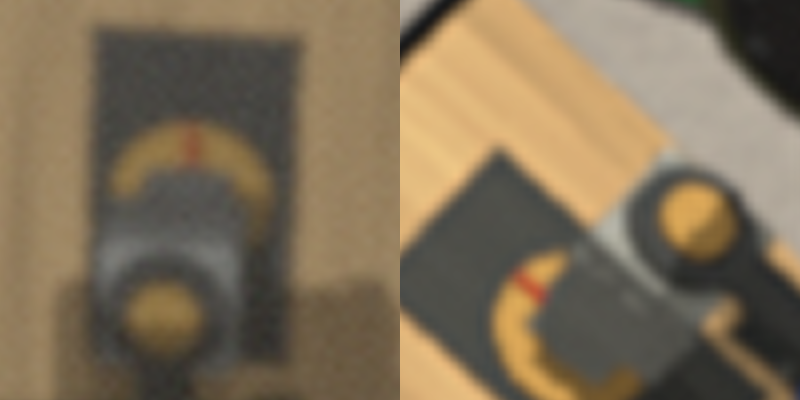

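Top says +1.0/0.2 mm off, side −1.3/−0.5; the average is centred. Pushing down along the bolt axis in small steps.

Emit:
play_rows(
  rows=[
    [[1.7,0,2.5],0,0],
    [[1.7,0,2.5],0,0],
    [[1.7,0,2.5],0,0],
    [[0,0,0],0,0],
  ],
)

```text
t: 13.55
position: [0.4951, 0.019, 0.1431]
orientation: [3.142, 0.001, -0.097]
force: [-11.1, 0.9, 4.3]
opening: 0.0222
```

Emit:
play_rows(
  rows=[
    [[1.7,0,2.5],0,0],
    [[0,0,0],0,0],
  ],
)

```text
t: 13.75
position: [0.497, 0.0189, 0.1409]
orientation: [-3.142, -0.0, -0.097]
force: [-7.1, 1.0, 3.5]
opening: 0.0221
```

```bash
cat > chk.py <<'E'
from pin import *
from ov import *
from wr import wrench
import sys
h=float(sys.argv[2])
pinrel('top',[.6072,.0094,.1853],h,(225,262,140,175))
pinrel('side',[.6094,.009,.187],h,(197,222,172,215))
wrench('side')
for n,roi in(('top',(215,290,110,185)),('side',(165,240,150,225))):
    ov(camera(n),'zz'+n,roi,8,[],[])
cv2.imwrite(f'pics/{sys.argv[1]}.png',np.hstack([cv2.imread('pics/zztop.png')[100:500,50:450],cv2.imread('pics/zzside.png')[50:450,50:450]]))
o=get_obs();print(o['position'].round(4),o['orientation'].round(3),o['force'].round(1),o['moment'].round(2),o['t'])
E
python3 chk.py c1 .0426
```

```text
top [246.2  141.93] [237 140  18   8  59] [ 0.6232 -0.0019  0.2492] rel u,v,n mm [50.5 -9.8 42.6]
side [206.88 184.75] [203 180   9  10  69] [0.5832 0.008  0.2208] rel u,v,n mm [-1.9 -3.4 42.6]
side brass [206.6 184.7] 32 [0.5815 0.0115 0.2253]
side brass [187.3 200. ] 46 [0.6384 0.0247 0.1575]
side blue 255 [0.4747 0.0269 0.1455] dir [ 0.794 -0.035  0.607] tilt deg 37.4 yaw -0.044
[0.497  0.0189 0.141 ] [-3.142 -0.    -0.097] [-7.8  0.6  4. ] [0.04 0.2  0.03] 14.0
```

View pics/c1.png

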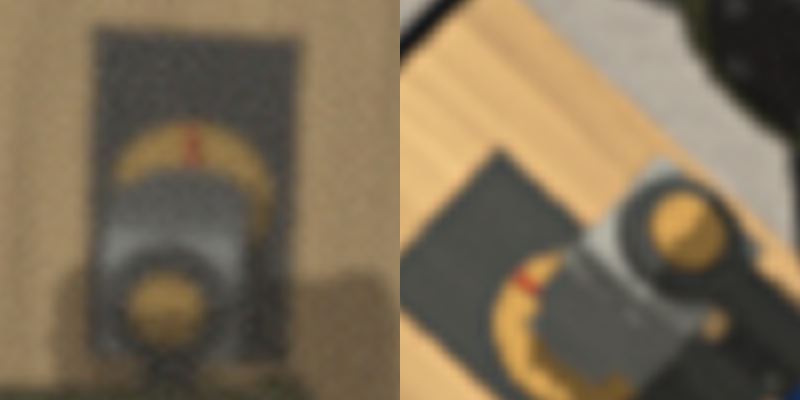

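Emit:
play_rows(
  rows=[
    [[-2.8,0,-4.1],0,0],
    [[-1.7,0,-2.5],0,0],
    [[2.4,0,-1.7],0,0],
    [[0,0,0],0,0],
  ],
)

```text
t: 14.4
position: [0.4952, 0.019, 0.1492]
orientation: [-3.142, -0.0, -0.097]
force: [-0.0, 0.1, -4.8]
opening: 0.0224
```

```bash
python3 chk.py c2 .05
```

```text
top [245.61 141.61] [237 140  17   7  54] [ 0.6222 -0.001   0.2575] rel u,v,n mm [54.5 -8.9 50. ]
side [206.93 182.84] [203 179   9   9  70] [0.5818 0.0091 0.2288] rel u,v,n mm [ 1.4 -2.5 50. ]
side brass [206.9 183. ] 38 [0.5802 0.0118 0.2315]
side brass [187.4 199.9] 48 [0.6373 0.0247 0.1586]
side blue 257 [0.4724 0.0271 0.1539] dir [ 0.79  -0.018  0.612] tilt deg 37.8 yaw -0.023
[0.4948 0.019  0.1488] [ 3.142  0.    -0.097] [ 0.2 -0.2 -4.1] [-0.    0.28 -0.  ] 14.65
```

View pics/c2.png

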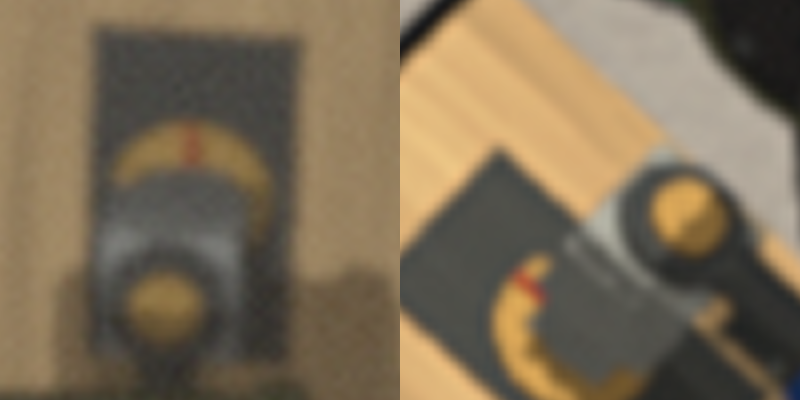

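```bash
sed -i "s/(225,262,140,175)/(230,255,151,175)/; s/(197,222,172,215)/(199,222,172,205)/" chk.py; python3 chk.py c3 .0575
```

```text
top [241.5 160.5] [238 157   8   8  48] [0.5792 0.0115 0.2358] rel u,v,n mm [ 6.  -0.6 57.5]
side [206.87 182.87] [203 179   9   9  69] [0.5784 0.0147 0.2352] rel u,v,n mm [ 1.9  2.8 57.5]
side brass [206.8 183. ] 35 [0.5805 0.012  0.2316]
side brass [187.5 200.1] 46 [0.6362 0.0244 0.1586]
side blue 255 [0.4722 0.0269 0.1538] dir [ 0.803 -0.033  0.595] tilt deg 36.5 yaw -0.041
[0.4948 0.019  0.1489] [-3.142  0.    -0.097] [ 0.3  0.3 -4.3] [ 0.07  0.28 -0.02] 14.9
```

Emit:
play_rows(
  rows=[
    [[1.6,0,4.1],0,0],
    [[1.4,0,2.0],0,0],
    [[0,0,0],0,0],
  ],
)

```text
t: 15.2
position: [0.4978, 0.0187, 0.1424]
orientation: [3.142, 0.001, -0.097]
force: [-0.1, 0.0, -4.3]
opening: 0.0224
```

Emit:
play_rows(
  rows=[
    [[1.1,0,1.6],0,0],
    [[0,0,0],0,0],
  ],
)

```text
t: 15.4
position: [0.4989, 0.0186, 0.1411]
orientation: [-3.142, 0.0, -0.097]
force: [0.2, -0.2, -3.9]
opening: 0.0219
```

Emit:
play_rows(
  rows=[
    [[1.1,0,1.6],0,0],
    [[0,0,0],0,0],
  ],
)

```text
t: 15.6
position: [0.5, 0.0185, 0.1395]
orientation: [3.142, 0.0, -0.097]
force: [-0.6, -0.2, -4.2]
opening: 0.0218
```

```bash
python3 chk.py c4 .047
```

```text
top [241.81 159.17] [238 156   8   8  47] [0.5842 0.0113 0.2265] rel u,v,n mm [ 4.7 -0.3 47. ]
side [205.44 185.01] [201 181  10   9  71] [0.5833 0.0144 0.2258] rel u,v,n mm [ 0.5  2.9 47. ]
side brass [205.1 185.1] 37 [0.5855 0.0126 0.2224]
side brass [187.4 200.9] 41 [0.6371 0.0257 0.1578]
side blue 259 [0.4776 0.0261 0.1439] dir [ 0.832 -0.063  0.551] tilt deg 33.4 yaw -0.075
[0.5    0.0185 0.1397] [-3.142 -0.    -0.097] [-0.2 -0.3 -5.1] [0.04 0.2  0.01] 15.85
```

Emit:
play_rows(
  rows=[
    [[1.7,0,2.5],0,0],
    [[1.7,0,2.5],0,0],
    [[0,0,0],0,0],
  ],
)

```text
t: 16.15
position: [0.5034, 0.0181, 0.1342]
orientation: [3.142, 0.001, -0.097]
force: [-0.2, 0.9, -4.3]
opening: 0.0224
```

Emit:
play_rows(
  rows=[
    [[1.7,0,2.5],0,0],
    [[1.7,0,2.5],0,0],
    [[0,0,0],0,0],
  ],
)

```text
t: 16.45
position: [0.5068, 0.0178, 0.1293]
orientation: [3.142, 0.001, -0.097]
force: [0.4, 0.2, -3.7]
opening: 0.0222
```

```bash
python3 chk.py c5 .035
```

```text
top [242.39 157.18] [239 154   8   8  51] [0.591  0.0103 0.2167] rel u,v,n mm [ 4.8 -0.6 35. ]
side [210.17 183.19] [199 172  23  27 139] [ 0.583  -0.0071  0.2124] rel u,v,n mm [ -5.7 -18.5  35. ]
side brass [203.3 187. ] 35 [0.5927 0.0116 0.2126]
side brass [188.2 202.5] 26 [0.6323 0.0267 0.1552]
side blue 254 [0.4841 0.0259 0.1349] dir [ 0.799 -0.019  0.6  ] tilt deg 36.9 yaw -0.024
[0.5068 0.0179 0.1297] [-3.142 -0.    -0.097] [ 0.7  0.3 -3.7] [ 0.01  0.2  -0.01] 16.7
```

View pics/c5.png

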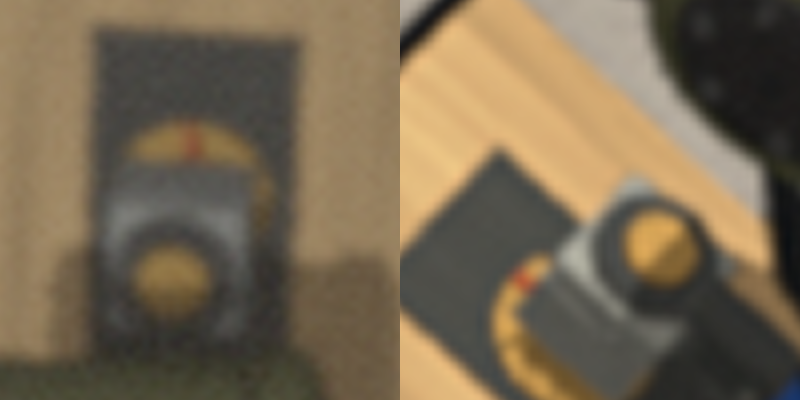

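Emit:
play_rows(
  rows=[
    [[1.7,0,2.5],0,0],
    [[1.7,0,2.5],0,0],
    [[0,0,0],0,0],
  ],
)

```text
t: 17.0
position: [0.5102, 0.0175, 0.1242]
orientation: [3.142, 0.0, -0.097]
force: [0.3, -0.6, -4.7]
opening: 0.0223
```

Emit:
play_rows(
  rows=[
    [[1.1,0,1.6],0,0],
    [[0,0,0],0,0],
  ],
)

```text
t: 17.2
position: [0.5113, 0.0174, 0.123]
orientation: [-3.142, 0.0, -0.097]
force: [-2.4, 0.7, -2.2]
opening: 0.0221
```

Emit:
play_rows(
  rows=[
    [[1.1,0,1.6],0,0],
    [[0,0,0],0,0],
  ],
)

```text
t: 17.4
position: [0.5123, 0.0173, 0.1217]
orientation: [-3.142, -0.0, -0.097]
force: [-8.5, 0.4, 2.8]
opening: 0.022
```

```bash
python3 chk.py c6 .022
```

```text
top [242.61 155.89] [239 153   8   7  46] [0.5966 0.0104 0.2047] rel u,v,n mm [ 2.4  0.  22. ]
side [208.69 183.1 ] [199 172  22  28 157] [ 0.5916 -0.0141  0.203 ] rel u,v,n mm [ -3.6 -24.6  22. ]
side brass [202.2 188.3] 36 [0.5959 0.0093 0.2051]
side brass [188.2 203.2] 16 [0.6317 0.0288 0.1551]
side blue 243 [0.4888 0.0253 0.1257] dir [ 0.795 -0.018  0.607] tilt deg 37.3 yaw -0.022
[0.5122 0.0174 0.1218] [ 3.142 -0.    -0.097] [-8.9  0.8  2.8] [ 0.    0.29 -0.01] 17.65
```

View pics/c6.png

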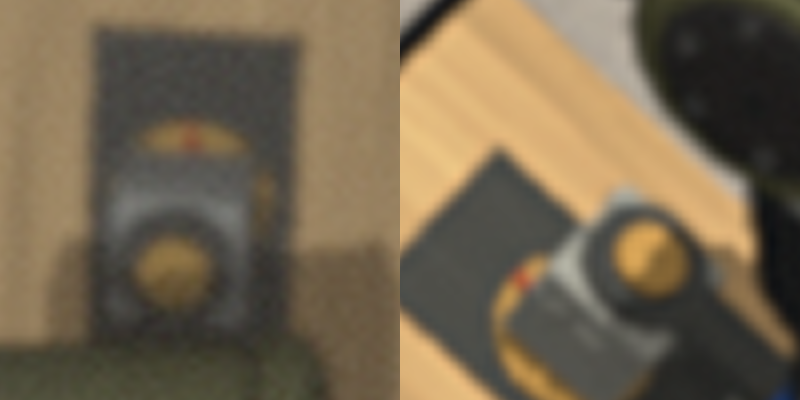

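Emit:
play_rows(
  rows=[
    [[-0.6,0,-0.8],0,0],
    [[0,0,0],0,0.3],
    [[0,0,0],0,0.5],
    [[0,0,0],0,0.6],
    [[0,0,0],0,0.6],
    [[0,0,0],0,0.6],
  ],
  force=60,
)

```text
t: 18.25
position: [0.5118, 0.0173, 0.1223]
orientation: [-3.142, -0.0, -0.097]
force: [-0.6, 0.2, 0.1]
opening: 0.051
```

```bash
python3 chk.py c7 .022; python3 wr.py s10
```

```text
top [242.6  158.75] [239 156   8   7  40] [0.59   0.0109 0.2   ] rel u,v,n mm [-5.7 -0.2 22. ]
side [209.43 184.12] [199 172  22  30 167] [ 0.5892 -0.0131  0.2012] rel u,v,n mm [ -6.6 -23.9  22. ]
side brass [204.5 190.2] 30 [0.5904 0.0112 0.2011]
side brass [188.1 202.9] 19 [0.6326 0.0279 0.1547]
side blue 216 [0.4946 0.0226 0.101 ] dir [ 0.656 -0.067  0.751] tilt deg 48.7 yaw -0.102
[0.5117 0.0174 0.1223] [ 3.142 -0.    -0.097] [ 0.4  1.  -0.4] [-0.03  0.03 -0.01] 18.5
side brass [204.6 190.1] 32 [0.5898 0.0107 0.2018]
side brass [187.9 202.6] 20 [0.6325 0.0272 0.1548]
side blue 221 [0.4945 0.0227 0.1012] dir [ 0.649 -0.054  0.759] tilt deg 49.4 yaw -0.082
[0.5118 0.0174 0.1223] [ 3.142 -0.    -0.097] [-0.   0.2 -0.5] [-0.03  0.02  0.06] 18.6
```

View pics/s10.png

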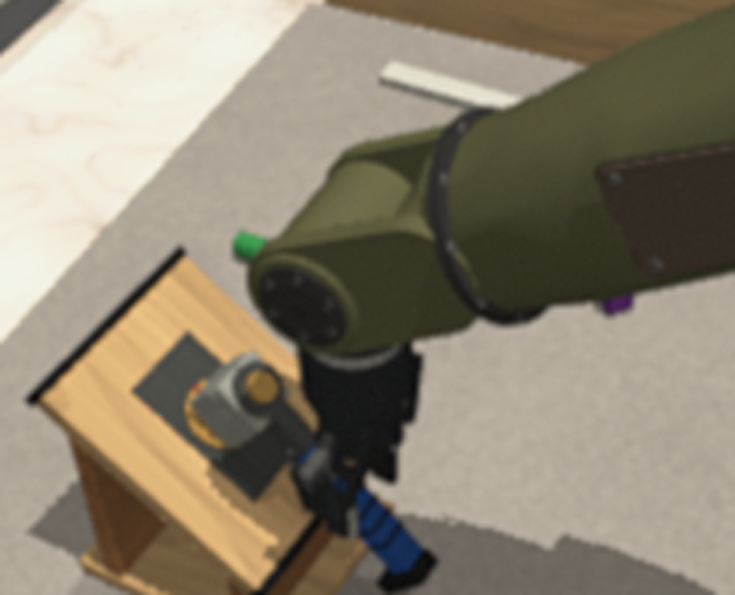

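Emit:
play_rows(
  rows=[
    [[0,0,-10],0,0.7],
    [[0,0,-20],0,0.7],
    [[0,0,-25],0,0.7],
    [[-5,0,-25],-0.1,0.7],
    [[0,0,-10],-0.14,0.7],
    [[0,0,0],-0.14,0.7],
    [[0,0,0],-0.14,0.7],
    [[0,0,0],-0.14,0.7],
    [[0,0,0],-0.14,0.7],
    [[0,0,0],-0.14,0.7],
  ],
)

```text
t: 19.6
position: [0.5068, 0.0179, 0.2131]
orientation: [3.141, -0.0, 0.849]
force: [-0.0, -0.4, 0.6]
opening: 0.0598
```

```bash
python3 wr.py s11; python3 chk.py c8 .022
```

```text
side brass [204.5 190.1] 31 [0.5903 0.0115 0.2019]
side brass [186.3 201. ] 11 [0.6373 0.0259 0.1586]
side blue 423 [0.5142 0.0213 0.1183] dir [ 0.72  -0.061  0.691] tilt deg 43.7 yaw -0.084
[0.5068 0.0179 0.213 ] [ 3.141 -0.     0.845] [-0.8 -0.2 -0.2] [0.02 0.   0.  ] 19.7
top [242.47 158.2 ] [239 156   8   6  30] [0.5912 0.0111 0.2009] rel u,v,n mm [-4.2  0.2 22. ]
side [211.77 186.32] [199 172  23  32 223] [ 0.5827 -0.0125  0.1967] rel u,v,n mm [-14.5 -23.9  22. ]
side brass [204.6 190.2] 30 [0.5899 0.01   0.2013]
side brass [186.5 201.5] 11 [0.6369 0.0267 0.158 ]
side blue 422 [0.5143 0.0213 0.1182] dir [ 0.72  -0.061  0.691] tilt deg 43.7 yaw -0.084
[0.5068 0.0178 0.2125] [ 3.141 -0.     0.84 ] [-0.3 -0.4 -0.9] [0.02 0.01 0.  ] 19.95
```

View pics/s11.png

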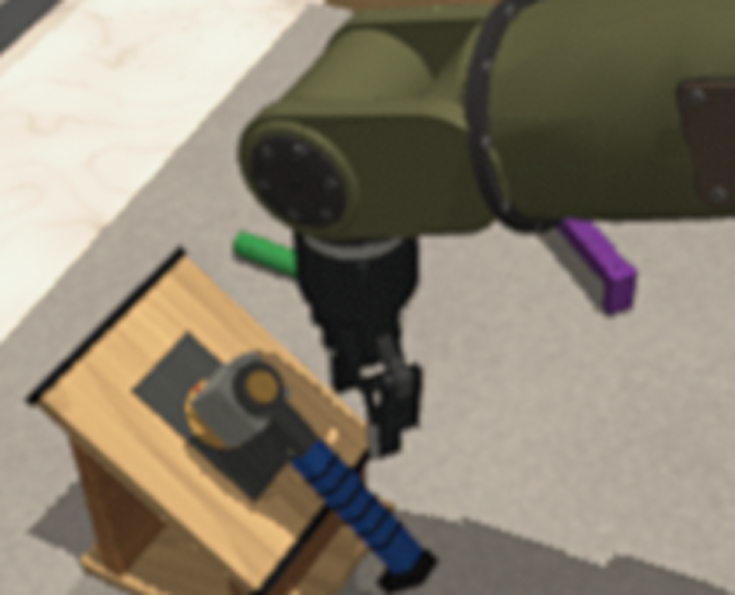

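View pics/c8.png

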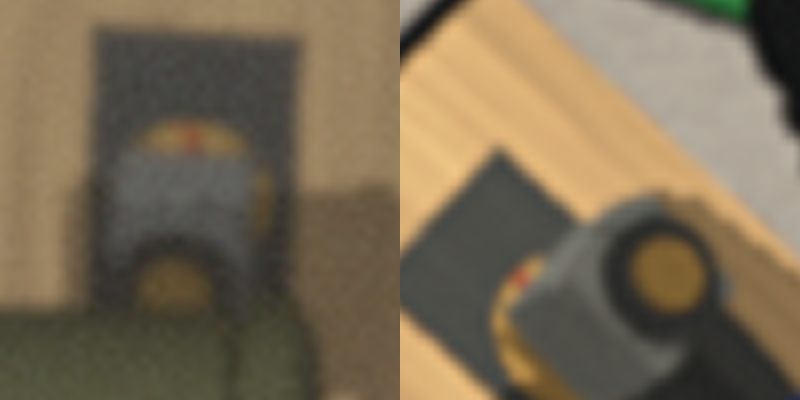

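Emit:
play_rows(
  rows=[
    [[0,0,0],-0.147,0.7],
    [[0,0,0],-0.147,0.7],
    [[0,0,0],-0.147,0.7],
    [[0,0,0],-0.147,0.7],
    [[0,0,0],-0.147,0.7],
    [[0,0,0],-0.147,0.7],
    [[0,0,0],-0.147,0.7],
    [[0,0,0],-0.147,0.7],
    [[0,0,0],-0.147,0.7],
    [[0,0,0],-0.147,0.7],
  ],
)

```text
t: 20.95
position: [0.5068, 0.0178, 0.2124]
orientation: [-3.142, -0.0, 2.317]
force: [-0.1, 0.7, 0.1]
opening: 0.0597
```

Emit:
play_rows(
  rows=[
    [[0,0,0],-0.147,0.7],
    [[0,0,0],-0.147,0.7],
    [[0,0,0],-0.147,0.7],
    [[0,0,0],-0.147,0.7],
    [[0,0,0],-0.147,0.7],
    [[0,0,0],0,0.7],
  ],
)

```text
t: 21.55
position: [0.5068, 0.0178, 0.2123]
orientation: [3.142, 0.0, 3.049]
force: [-0.1, -0.7, 1.3]
opening: 0.0595
```

```bash
cat > path.py <<'E'
from h import *
def path(th,off=.0,L=.118,sag=.014,dz=-.005):
    F=frame(-.095,0);u,v,n=F.T
    A=np.array([.6046,.0096,.1909])
    hdir=-u*np.cos(th)+v*np.sin(th)
    P=A+L*hdir-sag*n
    yaw=np.arctan2(-hdir[1],-hdir[0])  # toward the head
    push=np.array([-np.sin(yaw+np.pi),np.cos(yaw+np.pi),0])*-1 # clockwise dir from above
    T=P+push*off+[0,0,dz]
    return T,yaw+np.pi,push
if __name__=='__main__':
    for th in np.arange(0,1.5,.15): 
        T,y,p=path(th,.018);print(round(th,2),T.round(4),(y).round(3),p.round(2))
    print(get_obs()['joint_pos'].round(2)); goto(path(0)[0],path(0)[1])
E
python3 path.py
```

```text
0.0 [0.5181 0.0359 0.1067] 3.047 [ 0.09  1.   -0.  ]
0.15 [0.5241 0.0528 0.1075] 2.864 [ 0.27  0.96 -0.  ]
0.3 [0.5319 0.0685 0.1098] 2.686 [ 0.44  0.9  -0.  ]
0.45 [0.5414 0.0828 0.1135] 2.514 [ 0.59  0.81 -0.  ]
0.6 [0.5523 0.0954 0.1186] 2.351 [ 0.71  0.7  -0.  ]
0.75 [0.5644 0.1062 0.1249] 2.197 [ 0.81  0.59 -0.  ]
0.9 [0.5775 0.1149 0.1324] 2.052 [ 0.89  0.46 -0.  ]
1.05 [0.5914 0.1214 0.1408] 1.915 [ 0.94  0.34 -0.  ]
1.2 [0.6058 0.1255 0.1499] 1.784 [ 0.98  0.21 -0.  ]
1.35 [0.6204 0.127  0.1596] 1.658 [ 1.    0.09 -0.  ]
[-0.04  0.23  1.68  0.    1.24 -1.51]
turn 0.0021 tilt [ 0.  0. -1.]
after-turn local mm [ -9.5   1.1 105.6] F [-0.1 -0.7  1.3] pos [0.5068 0.0178 0.2123] yaw 3.0487 open 0.05949782338753339
```

Emit:
play_rows(
  rows=[
    [[-5,1,15],0,0.7],
    [[-4.5,0,20],0,0.7],
    [[0,0,20],0,0.7],
    [[0,0,18],0,0.7],
    [[0,0,12],0,0.7],
    [[0,0,8],0,0.7],
    [[0,0,6],0,0.7],
    [[0,0,0],0,0.7],
  ],
)

```text
t: 22.35
position: [0.5162, 0.018, 0.113]
orientation: [-3.142, -0.0, 3.047]
force: [0.1, -0.1, -0.8]
opening: 0.0601
```

```bash
python3 wr.py s12
```

```text
side brass [204.4 190.1] 28 [0.5907 0.0106 0.2023]
side brass [187.9 202.7] 18 [0.6333 0.0276 0.1552]
side blue 254 [0.4983 0.0231 0.1043] dir [ 0.679 -0.004  0.734] tilt deg 47.2 yaw -0.005
[0.5166 0.0179 0.1138] [3.142e+00 1.000e-03 3.047e+00] [-0.1  0.  -0.3] [ 0.02 -0.03  0.03] 22.45
```

View pics/s12.png

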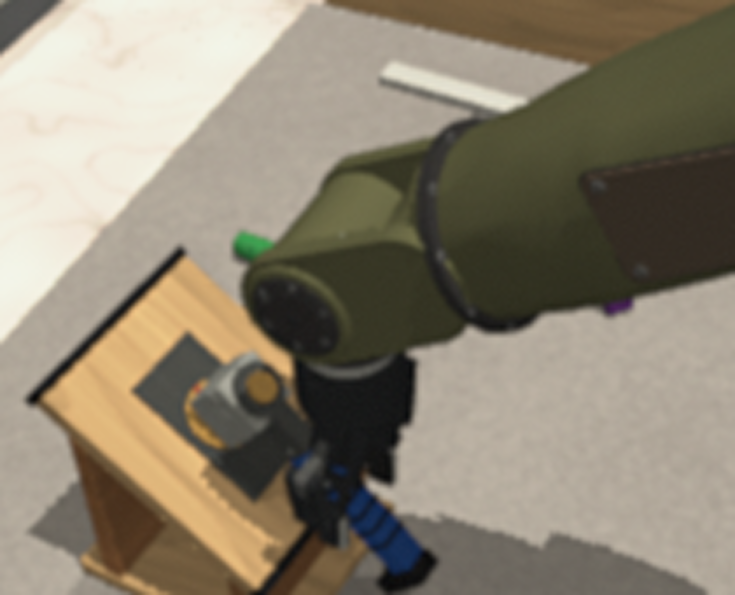

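Emit:
play_rows(
  rows=[
    [[0,0,3],0,0.7],
    [[0,0,3],0,0.7],
    [[0,4,0],0,0.7],
    [[0,4,0],0,0.7],
    [[0,4,0],0,0.7],
    [[0,0,0],0,0.7],
  ],
)

```text
t: 23.05
position: [0.5175, 0.0305, 0.1074]
orientation: [3.142, 0.0, 3.048]
force: [-0.0, 0.3, -0.7]
opening: 0.06
```

Emit:
play_rows(
  rows=[
    [[0,3,0],0,0.7],
    [[0,3,0],0,0.7],
    [[0,0,0],0,0.7],
  ],
)

```text
t: 23.35
position: [0.5178, 0.036, 0.1072]
orientation: [-3.141, -0.001, 3.048]
force: [-1.6, -2.9, -0.3]
opening: 0.0599
```

```bash
cat > rows.py <<'E'
from path import *
import sys
def rows(t0,t1,k,off=.018):
    ths=np.linspace(t0,t1,k+1)
    for a,b in zip(ths[:-1],ths[1:]):
        T0,y0,_=path(a,off);T1,y1,_=path(b,off)
        M=R.from_euler('xyz',[np.pi,0,y0]).as_matrix()
        print(round(b,3),(M.T@(T1-T0)*1000).round(2),'turn',round(-(y1-y0),4))
rows(float(sys.argv[1]),float(sys.argv[2]),int(sys.argv[3]))
o=get_obs();print(o['position'].round(4),o['orientation'][2].round(3),o['force'].round(1),o['moment'].round(2),o['t'])
E
python3 rows.py 0 1.4 28
```

```text
0.05 [-1.22  5.86 -0.08] turn 0.061
0.1 [-1.1   5.86 -0.25] turn 0.0609
0.15 [-0.98  5.85 -0.42] turn 0.0606
0.2 [-0.86  5.83 -0.59] turn 0.0601
0.25 [-0.74  5.81 -0.75] turn 0.0596
0.3 [-0.62  5.78 -0.92] turn 0.0589
0.35 [-0.51  5.74 -1.08] turn 0.0581
0.4 [-0.41  5.71 -1.24] turn 0.0573
0.45 [-0.32  5.66 -1.4 ] turn 0.0563
0.5 [-0.23  5.61 -1.55] turn 0.0554
0.55 [-0.16  5.56 -1.7 ] turn 0.0543
0.6 [-0.1   5.51 -1.84] turn 0.0533
0.65 [-0.04  5.46 -1.98] turn 0.0523
0.7 [-0.    5.41 -2.11] turn 0.0512
0.75 [ 0.03  5.35 -2.24] turn 0.0502
0.8 [ 0.05  5.3  -2.37] turn 0.0492
0.85 [ 0.05  5.25 -2.49] turn 0.0483
0.9 [ 0.05  5.2  -2.6 ] turn 0.0474
0.95 [ 0.04  5.15 -2.7 ] turn 0.0465
1.0 [ 0.01  5.11 -2.8 ] turn 0.0457
1.05 [-0.02  5.06 -2.89] turn 0.0449
1.1 [-0.06  5.02 -2.98] turn 0.0443
1.15 [-0.12  4.99 -3.05] turn 0.0436
1.2 [-0.17  4.95 -3.12] turn 0.0431
1.25 [-0.24  4.92 -3.18] turn 0.0426
1.3 [-0.31  4.9  -3.24] turn 0.0421
1.35 [-0.39  4.87 -3.28] turn 0.0418
1.4 [-0.47  4.85 -3.32] turn 0.0415
[0.5178 0.036  0.1072] 3.048 [-1.6 -2.9 -0.3] [-0.34  0.24 -0.02] 23.35
```

Emit:
play_rows(
  rows=[
    [[-0.6,3,0],0.03,0.7],
    [[-0.6,3,0],0.03,0.7],
    [[-0.6,3,-0.1],0.03,0.7],
    [[-0.6,3,-0.1],0.03,0.7],
    [[0,0,0],0,0.7],
  ],
)

```text
t: 23.85
position: [0.5218, 0.0473, 0.1074]
orientation: [-3.141, -0.001, 2.927]
force: [-3.2, -3.4, 1.4]
opening: 0.06
```

```bash
python3 wr.py s13; python3 chk.py c9 .022
```

```text
side brass [187.4 202.4] 17 [0.6337 0.0279 0.1555]
side blue 298 [0.502  0.0385 0.1067] dir [ 0.655 -0.2    0.729] tilt deg 46.8 yaw -0.296
[0.5218 0.0471 0.1074] [-3.141e+00 -1.000e-03  2.928e+00] [-2.6 -3.4  2.1] [-0.62  0.45 -0.09] 23.95
top [241.14 157.72] [238 155   8   6  29] [0.5925 0.0145 0.2015] rel u,v,n mm [-3.1  3.7 22. ]
side [202.65 192.42] [200 190   6   6  26] [0.5914 0.0182 0.2007] rel u,v,n mm [-7.6  7.4 22. ]
side brass [187.  201.9] 17 [0.6356 0.0267 0.1567]
side blue 294 [0.5017 0.0387 0.1066] dir [ 0.649 -0.192  0.736] tilt deg 47.4 yaw -0.287
[0.5218 0.0472 0.1074] [-3.141 -0.     2.928] [-2.7 -3.9  2.6] [-0.64  0.46 -0.14] 24.2
```

View pics/s13.png

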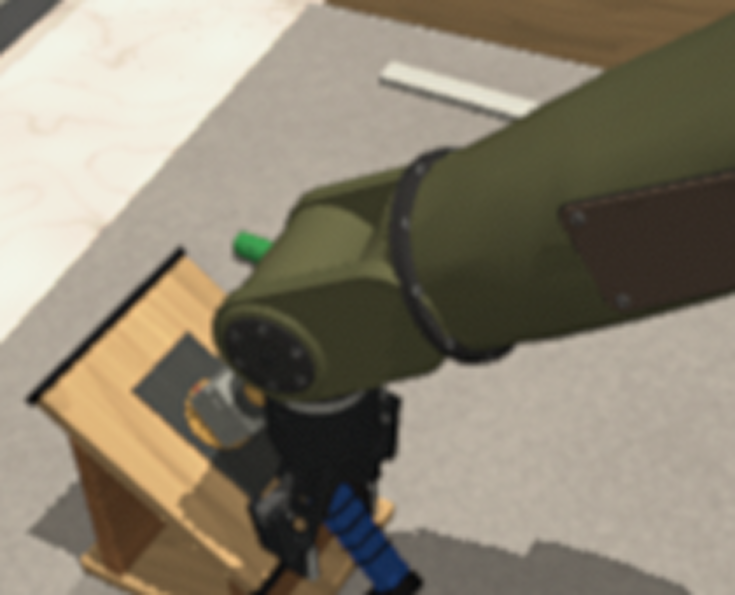

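Emit:
play_rows(
  rows=[
    [[-0.7,4.6,-0.3],0.048,0.7],
    [[-0.7,4.6,-0.4],0.048,0.7],
    [[-0.6,4.6,-0.5],0.047,0.7],
    [[-0.5,4.6,-0.6],0.047,0.7],
    [[0,0,0],0,0.7],
  ],
)

```text
t: 24.7
position: [0.5299, 0.0644, 0.1095]
orientation: [-3.142, 0.001, 2.738]
force: [-0.7, -4.1, 1.3]
opening: 0.0598
```

Emit:
play_rows(
  rows=[
    [[-0.5,4.6,-0.8],0.047,0.7],
    [[-0.4,4.6,-0.9],0.046,0.7],
    [[-0.3,4.5,-1],0.046,0.7],
    [[-0.3,4.5,-1.1],0.045,0.7],
    [[0,0,0],0,0.7],
  ],
)

```text
t: 25.2
position: [0.5395, 0.0797, 0.1132]
orientation: [3.142, 0.001, 2.555]
force: [0.1, -4.9, 1.2]
opening: 0.0597
```

```bash
python3 wr.py s14; python3 chk.py c10 .022
```

```text
side brass [185.5 199.9] 14 [0.6403 0.0264 0.1607]
side blue 346 [0.5171 0.0796 0.1183] dir [ 0.614 -0.502  0.608] tilt deg 37.5 yaw -0.685
[0.5392 0.0796 0.1131] [-3.142  0.     2.556] [-0.4 -4.3  0.7] [-0.62 -0.01  0.03] 25.3
top [240.28 157.72] [237 155   7   7  39] [0.5926 0.0167 0.2015] rel u,v,n mm [-3.2  5.9 22. ]Traceback (most recent call last):
  File "chk.py", line 7, in <module>
    pinrel('side',[.6094,.009,.187],h,(199,222,172,205))
    ~~~~~~^^^^^^^^^^^^^^^^^^^^^^^^^^^^^^^^^^^^^^^^^^^^^^
  File "pin.py", line 6, in pinrel
    k,l,s,ce=cv2.connectedComponentsWithStats(m.astype(np.uint8)); i=1+np.argmax(s[1:,4])
                                                                       ~~~~~~~~~^^^^^^^^^
    return _wrapfunc(a, 'argmax', axis=axis, out=out, **kwds)
    return bound(*args, **kwds)
ValueError: attempt to get argmax of an empty sequence
```

View pics/s14.png

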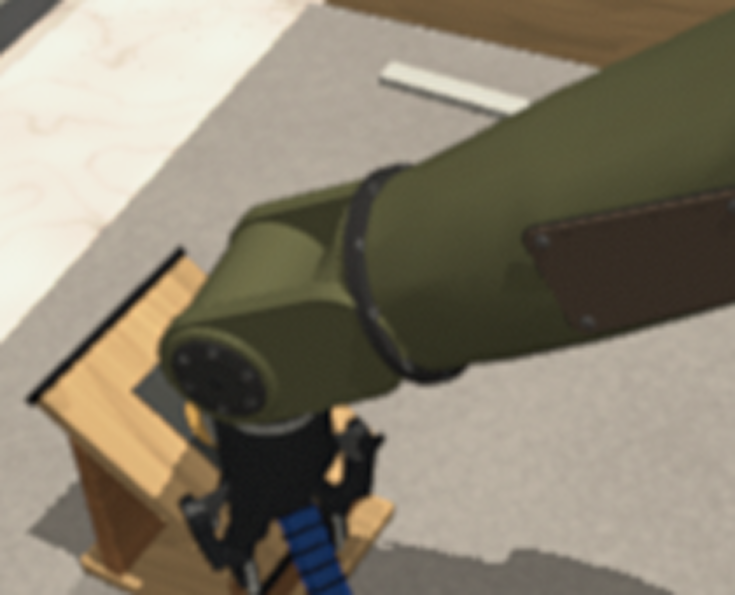

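Emit:
play_rows(
  rows=[
    [[-0.2,4.5,-1.2],0.044,0.7],
    [[-0.2,4.5,-1.2],0.044,0.7],
    [[-0.1,4.5,-1.3],0.043,0.7],
    [[0,0,0],0,0.7],
  ],
)

```text
t: 25.8
position: [0.5476, 0.0905, 0.1167]
orientation: [-3.141, -0.0, 2.423]
force: [-0.1, -4.7, -0.1]
opening: 0.0599
```

Emit:
play_rows(
  rows=[
    [[-0.1,3.3,-1.1],0.032,0.7],
    [[0,3.3,-1.2],0.032,0.7],
    [[0,0,0],0,0.7],
  ],
)

```text
t: 26.1
position: [0.5519, 0.0952, 0.1189]
orientation: [-3.141, -0.0, 2.36]
force: [-0.9, -4.8, -0.4]
opening: 0.0595
```

Emit:
play_rows(
  rows=[
    [[0,3.3,-1.2],0.031,0.7],
    [[0,3.3,-1.3],0.031,0.7],
    [[0,0,0],0,0.7],
  ],
)

```text
t: 26.4
position: [0.5565, 0.0998, 0.1213]
orientation: [-3.141, -0.001, 2.298]
force: [-1.0, -4.7, -1.6]
opening: 0.06
```

```bash
python3 wr.py s15;  python3 - <<'E'
from ov import *
ov(camera('top'),'t15',(200,275,110,185),8,[],[])
E
```

```text
side blue 358 [0.5335 0.1072 0.1302] dir [ 0.491 -0.673  0.553] tilt deg 33.6 yaw -0.941
[0.5564 0.0997 0.1212] [-3.141e+00 -1.000e-03  2.299e+00] [-2.  -4.1 -1.1] [-0.64  0.19  0.04] 26.5
```

View pics/s15.png

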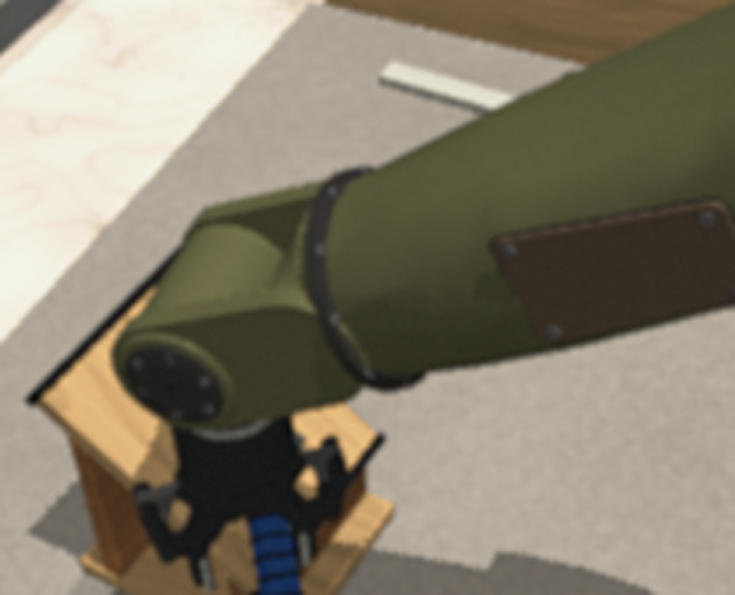

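View pics/t15.png

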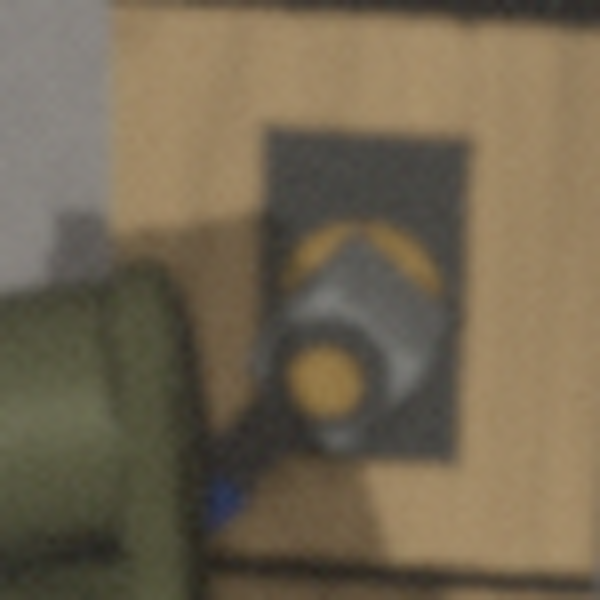

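Emit:
play_rows(
  rows=[
    [[0,2.7,-1.1],0.026,0.7],
    [[0,2.7,-1.1],0.026,0.7],
    [[0,0,0],0,0.7],
  ],
)

```text
t: 26.85
position: [0.5608, 0.1034, 0.1236]
orientation: [-3.141, -0.0, 2.245]
force: [-2.4, -4.1, -0.6]
opening: 0.06
```

Emit:
play_rows(
  rows=[
    [[0,2.7,-1.1],0.025,0.7],
    [[0,2.7,-1.1],0.025,0.7],
    [[0,0,0],0,0.7],
  ],
)

```text
t: 27.15
position: [0.565, 0.1067, 0.1258]
orientation: [-3.141, -0.0, 2.196]
force: [-1.5, -4.3, -1.7]
opening: 0.0594
```

Emit:
play_rows(
  rows=[
    [[0,2.7,-1.2],0.025,0.7],
    [[0,2.7,-1.2],0.025,0.7],
    [[0,0,0],0,0.7],
  ],
)

```text
t: 27.45
position: [0.5694, 0.1099, 0.1282]
orientation: [-3.141, -0.0, 2.146]
force: [-2.1, -4.0, -1.3]
opening: 0.0596
```

Emit:
play_rows(
  rows=[
    [[0,2.6,-1.2],0.024,0.7],
    [[0,2.6,-1.2],0.024,0.7],
    [[0,0,0],0,0.7],
  ],
)

```text
t: 27.75
position: [0.5738, 0.1126, 0.1306]
orientation: [-3.141, -0.0, 2.098]
force: [-2.3, -3.3, -2.1]
opening: 0.0601
```

Emit:
play_rows(
  rows=[
    [[0,2.6,-1.3],0.024,0.7],
    [[0,2.6,-1.3],0.024,0.7],
    [[0,0,0],0,0.7],
  ],
)

```text
t: 28.05
position: [0.5783, 0.1152, 0.1332]
orientation: [-3.141, -0.0, 2.05]
force: [-2.8, -3.3, -2.5]
opening: 0.0599
```

Emit:
play_rows(
  rows=[
    [[0,2.6,-1.3],0.024,0.7],
    [[0,2.6,-1.3],0.023,0.7],
    [[0,0,0],0,0.7],
  ],
)

```text
t: 28.35
position: [0.583, 0.1175, 0.1358]
orientation: [-3.141, -0.0, 2.003]
force: [-3.4, -3.3, -1.2]
opening: 0.0596
```

```bash
python3 wr.py s16;  python3 - <<'E'
from ov import *
ov(camera('top'),'t16',(200,275,110,185),8,[],[])
E
```

```text
side blue 317 [0.56   0.1356 0.1483] dir [ 0.293 -0.841  0.455] tilt deg 27.1 yaw -1.235
top blue 25 [0.5801 0.0719 0.1749] dir [0.758 0.033 0.652] tilt deg 40.7 yaw 0.044
[0.5829 0.1175 0.1358] [-3.141 -0.     2.003] [-3.  -4.2 -2.4] [-0.48  0.43  0.01] 28.45
```

View pics/t16.png

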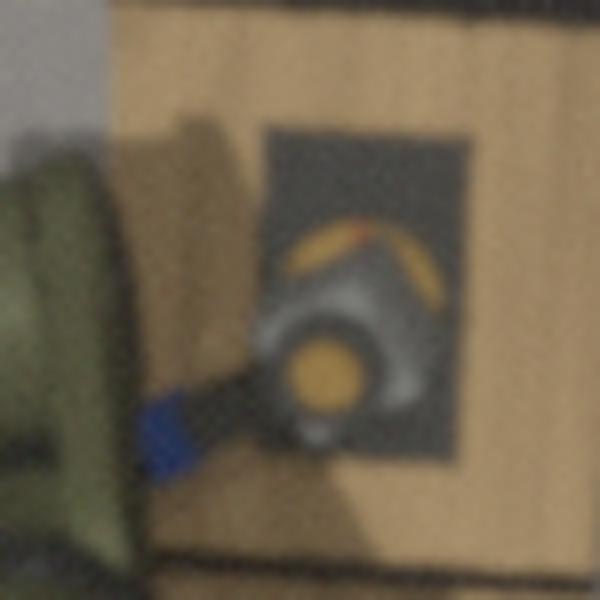

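Emit:
play_rows(
  rows=[
    [[0,2.6,-1.4],0.023,0.7],
    [[0,0,0],0,0.7],
  ],
)

```text
t: 28.7
position: [0.5853, 0.1185, 0.1372]
orientation: [-3.141, -0.0, 1.979]
force: [-5.0, -4.0, -1.7]
opening: 0.0598
```

Emit:
play_rows(
  rows=[
    [[0,2.6,-1.4],0.023,0.7],
    [[0,0,0],0,0.7],
  ],
)

```text
t: 28.9
position: [0.5873, 0.1192, 0.1383]
orientation: [-3.139, -0.0, 1.956]
force: [-8.5, -7.0, -3.9]
opening: 0.0596
```

Emit:
play_rows(
  rows=[
    [[0,2.6,-1.4],0.023,0.7],
    [[0,0,0],0,0.7],
  ],
)

```text
t: 29.1
position: [0.5898, 0.1202, 0.1397]
orientation: [-3.14, 0.0, 1.933]
force: [-7.0, -6.9, -3.4]
opening: 0.0598
```

Emit:
play_rows(
  rows=[
    [[0,2.6,-1.4],0.023,0.7],
    [[0,0,0],0,0.7],
  ],
)

```text
t: 29.3
position: [0.5924, 0.1213, 0.1412]
orientation: [-3.14, -0.0, 1.91]
force: [-6.7, -5.4, -3.5]
opening: 0.0597
```

```bash
python3 wr.py s17;  python3 - <<'E'
from ov import *
ov(camera('top'),'t17',(200,275,110,185),8,[],[])
E
```

```text
side blue 302 [0.5702 0.1404 0.1551] dir [ 0.198 -0.921  0.335] tilt deg 19.6 yaw -1.359
top blue 21 [0.5858 0.0746 0.1791] dir [0.813 0.076 0.577] tilt deg 35.2 yaw 0.094
[0.5922 0.1212 0.1411] [-3.14  -0.     1.911] [-7.1 -5.4 -3.7] [-0.69  0.75  0.08] 29.4
```

View pics/t17.png

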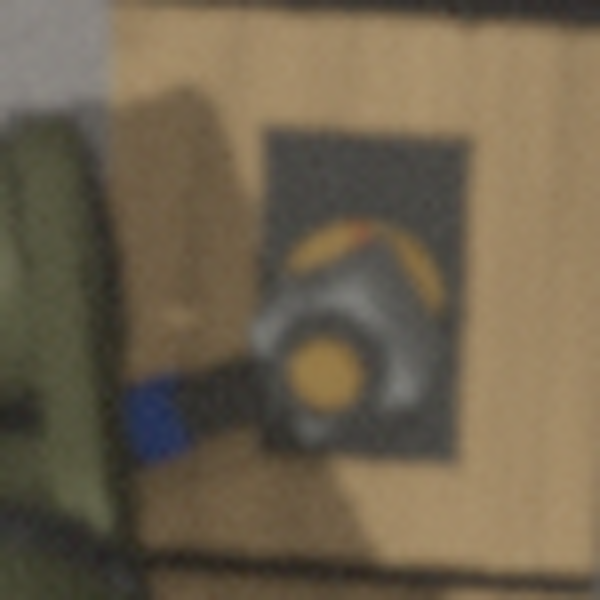

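View pics/s17.png

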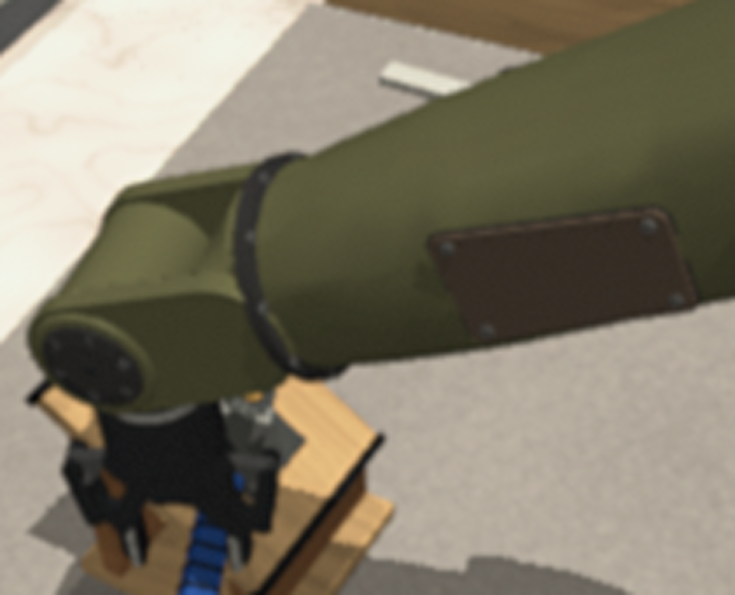

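Emit:
play_rows(
  rows=[
    [[0,2.5,-1.5],0.022,0.7],
    [[0,2.5,-1.5],0.022,0.7],
    [[0,0,0],0,0.7],
  ],
)

```text
t: 29.75
position: [0.5975, 0.1233, 0.1446]
orientation: [3.141, -0.0, 1.866]
force: [-2.9, -2.6, -3.1]
opening: 0.0599
```

Emit:
play_rows(
  rows=[
    [[0,2.5,-1.5],0.022,0.7],
    [[0,2.5,-1.5],0.022,0.7],
    [[0,0,0],0,0.7],
  ],
)

```text
t: 30.05
position: [0.6026, 0.1248, 0.148]
orientation: [3.141, -0.0, 1.821]
force: [-2.5, -0.2, -0.8]
opening: 0.0595
```

Emit:
play_rows(
  rows=[
    [[0,2.5,-1.5],0.022,0.7],
    [[0,0,0],0,0.7],
  ],
)

```text
t: 30.25
position: [0.6048, 0.1252, 0.1492]
orientation: [-3.141, 0.0, 1.799]
force: [-4.6, -1.8, -0.1]
opening: 0.0597
```

Emit:
play_rows(
  rows=[
    [[0,2.5,-1.5],0.022,0.7],
    [[0,0,0],0,0.7],
  ],
)

```text
t: 30.45
position: [0.6069, 0.1255, 0.1504]
orientation: [-3.14, 0.0, 1.777]
force: [-7.0, -2.0, -0.7]
opening: 0.0597
```

```bash
python3 wr.py s18;  python3 - <<'E'
from ov import *
ov(camera('top'),'t18',(200,275,110,185),8,[],[])
E
```

```text
side brass [201.3 190.7] 36 [0.5948 0.0183 0.2047]
side blue 280 [0.5869 0.149  0.1614] dir [ 0.102 -0.936  0.338] tilt deg 19.8 yaw -1.462
top blue 28 [0.5937 0.0787 0.1815] dir [0.788 0.209 0.579] tilt deg 35.4 yaw 0.259
[0.6067 0.1255 0.1503] [-3.14   0.     1.778] [-6.5 -3.3  0.1] [-0.5   0.98  0.03] 30.55
```

View pics/t18.png

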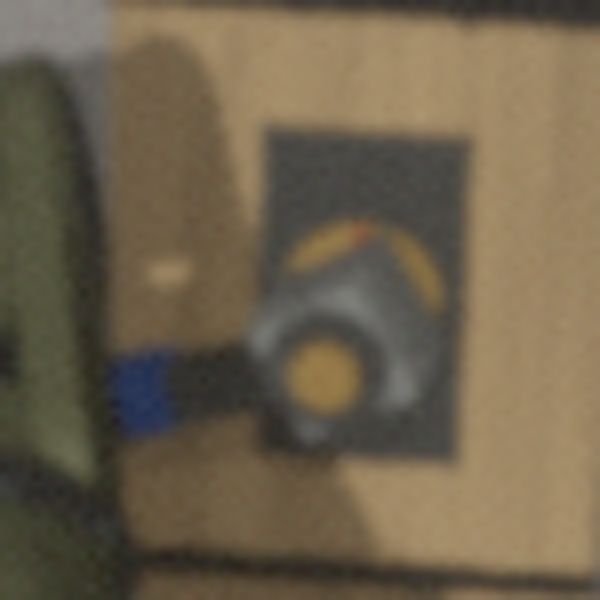

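Emit:
play_rows(
  rows=[
    [[0,1,-0.6],0.01,0.7],
    [[0,0,0],0,0.7],
  ],
)

```text
t: 30.8
position: [0.6076, 0.1256, 0.1508]
orientation: [-3.139, 0.0, 1.767]
force: [-8.3, -4.5, -1.2]
opening: 0.0598
```

Emit:
play_rows(
  rows=[
    [[0,-4,0],0,0.7],
    [[0,-6,0],0,0.7],
    [[0,-7,0],0,0.7],
    [[0,0,0],0,0.7],
  ],
)

```text
t: 31.2
position: [0.591, 0.1226, 0.1516]
orientation: [3.141, -0.0, 1.768]
force: [-0.8, -0.4, -0.8]
opening: 0.0601
```

Emit:
play_rows(
  rows=[
    [[0,0,-10],0,0.7],
    [[0,0,-20],0,0.7],
    [[0,0,-25],0,0.7],
    [[0,0,-25],0,0.7],
    [[-15,0,-25],0,0.7],
    [[-30,0,0],0,0.7],
    [[-30,0,0],0,0.7],
    [[-30,0,0],0,0.7],
    [[-30,0,0],0,0.7],
    [[0,0,0],0,0.7],
  ],
)

```text
t: 32.2
position: [0.6184, -0.0129, 0.2569]
orientation: [3.141, 0.001, 1.765]
force: [0.3, -0.0, 0.2]
opening: 0.0596
```

```bash
python3 wr.py s19;  python3 - <<'E'
from ov import *
ov(camera('top'),'t19',(200,275,110,185),8,[],[])
E
```

```text
side blue 506 [0.5817 0.124  0.1603] dir [ 0.136 -0.932  0.336] tilt deg 19.6 yaw -1.426
top blue 181 [0.5796 0.1391 0.1551] dir [ 0.156 -0.92   0.359] tilt deg 21.0 yaw -1.403
[ 0.6181 -0.01    0.2568] [ 3.141 -0.     1.767] [-0.1  0.2  0.6] [ 0.04  0.01 -0.02] 32.3
```

View pics/s19.png

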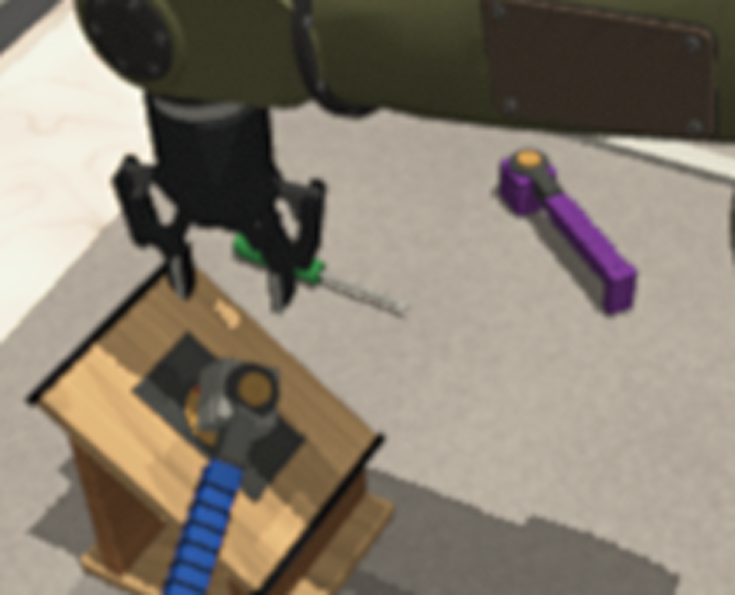

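View pics/t19.png

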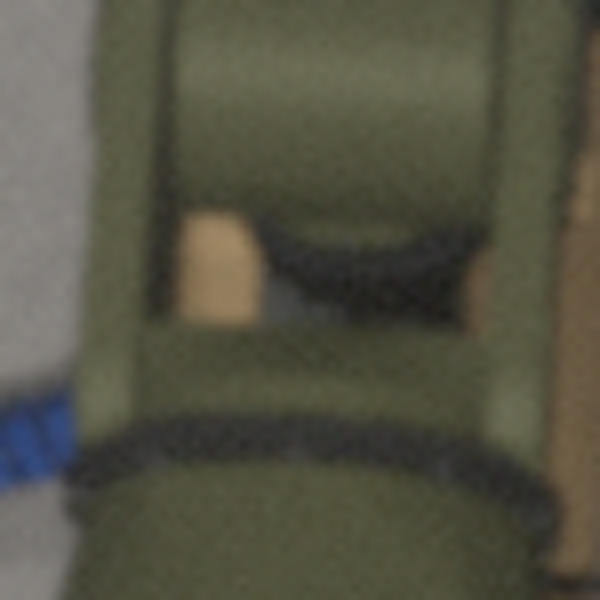

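Emit:
play_rows(
  rows=[
    [[-30,0,-15],0,0.7],
    [[-30,-10,-15],0,0.7],
    [[-30,-20,-15],0,0.7],
    [[-30,-20,0],0,0.7],
    [[-30,-20,0],0,0.7],
    [[-30,-20,0],0,0.7],
    [[-15,-10,0],0,0.7],
    [[0,0,0],0,0.7],
    [[0,0,0],0,0.7],
  ],
)

```text
t: 33.25
position: [0.5583, -0.2196, 0.3015]
orientation: [3.141, -0.0, 1.768]
force: [0.3, 0.0, 0.3]
opening: 0.0597
```

```bash
python3 wr.py s20;  python3 - <<'E'
from ov import *
c=camera('top')
ov(c,'t20',(190,265,110,185),8,[],[])
t0=np.load('top0.npy',allow_pickle=True).item()
cv2.imwrite('pics/t20f.png',cv2.resize(np.hstack([t0['pixels'],c['pixels']])[...,::-1],(800,300)))
E
```

```text
side brass [202.4 190.9] 37 [0.5927 0.0164 0.2038]
side blue 502 [0.5816 0.1238 0.1604] dir [ 0.135 -0.934  0.332] tilt deg 19.4 yaw -1.427
top blue 195 [0.5816 0.1233 0.1609] dir [ 0.148 -0.927  0.345] tilt deg 20.2 yaw -1.413
[ 0.5585 -0.2192  0.3013] [ 3.141 -0.     1.769] [ 0.6 -0.5 -0.5] [ 0.04 -0.03  0.04] 33.35
```

View pics/t20.png

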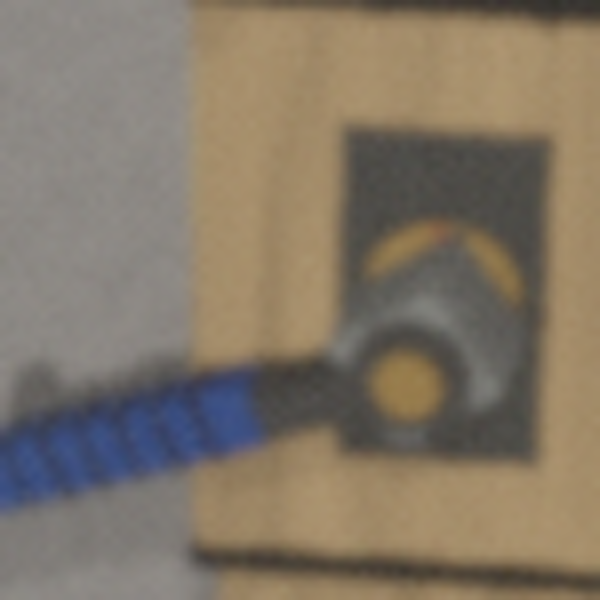

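View pics/s20.png

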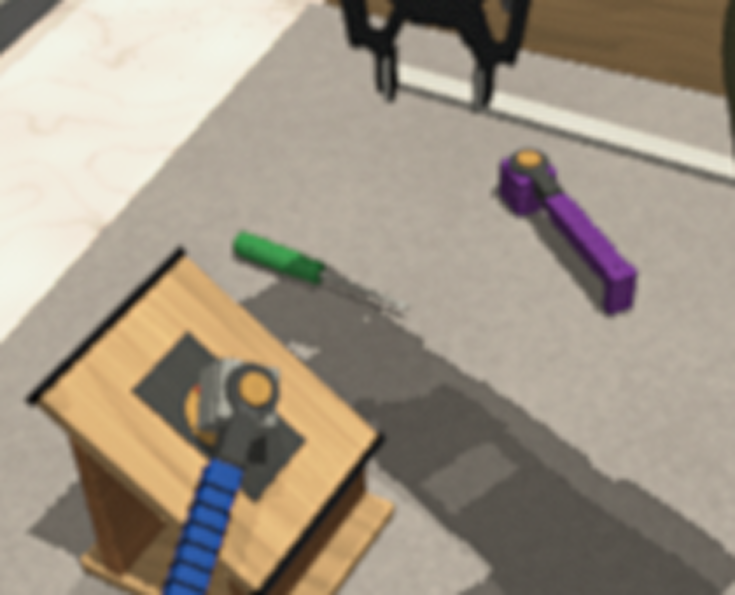

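View pics/t20f.png

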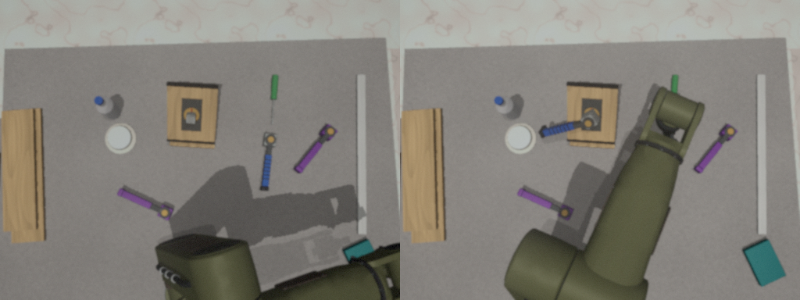

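```bash
cat > hd.py <<'E'
from h import *
c={n:camera(n) for n in('top','side')}
F0=frame(-.095,0)
d=np.array([.142,-.931,.339]); d/=np.linalg.norm(d)
loc=F0.T@d
dip=np.array([loc[0],loc[1],0]);dip/=np.linalg.norm(dip)
ax=np.cross(dip,[0,0,1]); droop=R.from_rotvec(ax*np.arcsin(loc[2]))
print('check',droop.apply(dip),loc)
rows=[]
for th in(.95,1.174):
    M=F0@(droop*R.from_euler('z',-th)).as_matrix()
    ims=[]
    for n,roi in(('top',(215,265,130,180)),('side',(170,220,165,215))):
        pin=np.array([.5927,.0164,.2038]) if n=='side' else np.array([.5925,.0150,.2035])
        x0,x1,y0,y1=roi;f=8
        im=cv2.resize(c[n]['pixels'][y0:y1,x0:x1,::-1],None,fx=f,fy=f,interpolation=cv2.INTER_CUBIC)
        o=pin-.052*M[:,2]
        b=box(M,o,.022,0,.044)
        q=(proj(c[n],b)+.5-[x0,y0])*f-.5
        for k in ([0,1,2,3],[4,5,6,7],[0,4],[1,5],[2,6],[3,7]):
            cv2.polylines(im,[np.round(q[k]*8).astype(int).reshape(-1,1,2)],True,(255,255,0) if k==[4,5,6,7] else (255,0,255),1,cv2.LINE_AA,3)
        ims.append(im)
    rows.append(np.hstack(ims))
cv2.imwrite('pics/hd.png',cv2.resize(np.vstack(rows),(600,600)))
E
python3 hd.py
```

```text
check [ 0.38222585 -0.91249046  0.14582372] [ 0.38222585 -0.91249046  0.14582372]
```

View pics/hd.png

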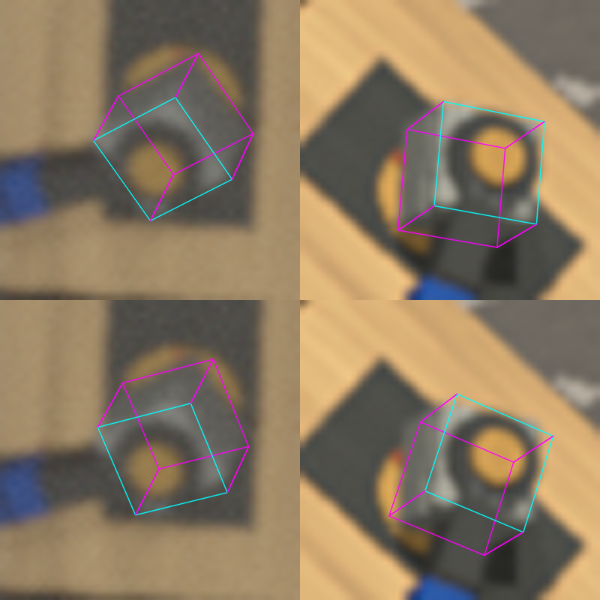

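```bash
python3 -c "
from h import *
print(get_obs()['t']); print(close_job())"
```

```text
33.5
the job is handed in; nothing more can be done
None
```

I fitted the wrench on the bolt, tightened it until the handle clicked, and handed the job in at 33.5 s of the 67 s. No verdict is reported, so what follows rests on my own checks.

**What I did:**
- I gripped the blue wrench and tilted it to 35° in the jaws by pressing its socket against the sloping face beside the bolt.
- The first try at fitting caught on the bolt's lead-in step. I backed off, shifted about 3 mm up the slope, and the socket then went fully on.
- I let go and pushed the handle clockwise with one open finger. The push took about 4–5 N while the bolt turned and peaked near 11 N with the head stopped. It then dropped to about 2.5 N as the handle swung over.
- The hard stop came at the end of the swing. I made one last 1 mm push there to confirm it, at about 9 N or 1.1 N m, and backed the arm away.

**What the last images showed:**

| Check | Measured | Limit |
|---|---|---|
| Handle angle from up the slope | about 1.17 rad | – |
| Head angle from up the slope | about 0.95 rad, judged by overlay | bolt at least 0.87 |
| Click angle (handle minus head) | about 0.22 rad | about 0.16 for the butt limit |
| Socket down over the head | about 28 mm | at least 23 |
| Wrench tilt off the bolt's axis | about 0.15 rad | under 0.25 |

- The red mark on the insert had not visibly moved. In the views I had, the bottle, downlight, screwdriver and purple look-alikes looked as they did at the start; I did not measure any of these.
- The robot is touching nothing.

**What disagreed:**
- The two cameras differed by 2–3 mm on where the socket stood relative to the bolt.
- They also differed by up to 0.1 rad on how the bolt was turned at the start.
- The wrench sags in its socket play, which accounts for the 0.15 rad tilt.

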